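# Close a solvent filter: tighten its cover screws crisscross

### The arm

A 6-joint arm with a two-finger parallel gripper is mounted at the origin on the work surface. World frame = base frame: x ahead of the robot, y to its left, z up, the work surface at z = 0. Lengths are in m, angles in rad, forces in N, time in s.
With the tool pointing down it reaches from about 0.25 to 0.725 m from the base axis. Payload 4 kg.
Tool frame: the origin (TCP) lies at the very end of the fingers, on their centre line; the grasp point (between the pads) lies 19 mm behind it (bot.pinch_z is the distance from the TCP to the grasp point, in m); z points along the fingers, x is the direction in which the jaws open and shut, and the axes are right-handed (so a half turn about z gives the same grasp; the last joint's range is limited). The gripper opens to 85 mm and grips with 20 to 120 N. Pads are 22 mm wide; open, the fingers measure 114 mm over their backs; the gripper's body (76 mm by 85 mm) begins 54 mm behind the grasp point. The pads swing forward as they close: fully open they stand 13 mm farther back than shut.
Start: joints at [1.247, 0.241, 0.005, 1.335, 0, 1.571], TCP at [0.159, 0.474, 0.231] pointing down, gripper open.
Joint ranges: [-2.72, 2.72], [-1.05, 1.87], [-1.09, 1.28], [-1.99, 2.15], [-1.42, 1.44], [-3.14, 3.14]. Speed limits (rad/s): [2.79, 2.79, 3.14, 3.14, 3.14, 3.14].

### API

Orientations are given as a unit quaternion [x, y, z, w].
In Python, from workcell import bot gives the robot as it stands. The module is installed in compiled form; this text tells all that it offers.
- The arm moves only by the shell command python3 -m inch 'ROWS'. ROWS is JSON, a list of rows, each a list of 7 numbers: the shift along the tool's x, y, z scaled (see below), then the turn, a rotation vector about the tool's x, y, z scaled (see below), then the gripper command: -1 is fully open, 1 is shut, values between are in proportion. In form: [[x, y, z, wx, wy, wz, gripper], ...]. A call has exactly 8 rows; each row shifts and turns the commanded pose from where the row before left it, along the tool's axes as they then stand; what a row does not reach is not made up. The controller multiplies each number of a shift by 2.5 cm and each number of a turn by 180 degrees. A row lasts 1/10 s, in which the tool goes at most 50 mm and 8.59 degrees, less where a joint would pass 70% of its speed; a pose out of reach is approached as far as the arm can. A call with a number of a shift or a turn outside -1 to 1 is refused whole. A call with a gripper value outside its range is refused whole. The fingers move at their own pace and stop on an object; the grip force is fixed at half the most. Time passes only in rows, so rows that do not move let the fingers close, or fill a call up. It gives the time, the measured TCP pose, the force and the opening at its end, in the units of the state.
- bot.get_obs(): the state, without advancing time (a new reading comes with each control period).
- bot.camera(name): name is "scene" or "top"; returns (picture, depth): 480x640x3 uint8, blue, green, red; 480x640 float32, m along the optical axis (not along the pixel's ray), 0 where there is no reading.
- bot.get_calibration(name): a dict with "vfov" (degrees; the focal length in pixels is half the picture's height over the tangent of half this angle, whatever the lens; pixels are square), "cx", "cy" (the principal point, pixels), "R" (3x3) and "t" (3): a world point X has camera coordinates R X + t. Camera axes: x right, y down, z forward; pixel columns grow to the right and rows downward; lengths in m; the calibration is good to about 2 mm. A picture is of the moment at which its call begins. get_calibration takes no time and is no camera call.
- bot.job_done(): hands the job in, once; it reports no verdict.
The state is a dict: "clock": time; "joint_pos": joint angles; "joint_vel": joint speeds; "tau": joint torques, N m; "eef_pos": TCP position; "tool_rot": TCP orientation; "ft_force": force on the tool from outside, world axes, zero at the start; "ft_torque": the same for the moment, N m; "grip_width": finger opening in m.
Only numpy, scipy, OpenCV 4.12 (cv2) and the standard library are available. Lean on these libraries where they do the work, as an engineer would, in place of code of your own. Each camera call takes 0.05 s, during which the arm holds its last target.

### The job

Close the solvent filter by tightening the four wing screws of its cover clockwise, crisscross and in two rounds: first one screw by about a sixth of a turn, the one diagonally opposite by as much, and then the other two; then again in such an order until each is finger-tight and the cover lies flat on its stop. Keep the cover near level all the way and do not lean on it, do not overtighten (stop soon after a screw goes stiff), let go, and leave the other things on the bench alone.

Things in the scene. Friction and masses are not known exactly. Their poses are not given: they have to be found in the camera images.
- filter: The in-line solvent filter, bolted to the bench: square steel body 150 x 150 mm, top face 55 mm above the bench, on a dark foot 180 x 170 x 14 mm; a brass port (18 mm across, 22 mm long) sticks out of its -x side. Origin: centre of the underside on the bench; z up.
- cover: Steel cover plate, 140 x 140 x 10 mm, with a 26 mm high stub in the middle. Origin: centre of its underside, z up, axes as the filter's. A springy seal pushes it up against the screw heads (10 to 40 N in all). Its underside starts about 63 mm above the bench and meets a hard stop, equal under all four corners, between 57.3 and 59.3 mm: hidden, different each time, only felt as the screws go stiff.
- screw_a: Steel wing screw at the +x +y corner of the filter, its axis 45 mm off the filter's axis along x and y (diagonal pairs: a-c, b-d). A flange 22 mm across, 4 mm thick, lies on the cover; on it stands a flat wing 34 mm long (x), 10 mm thick (y), from 4 to 30 mm above the flange's underside. Origin: on the axis at the flange's underside, 73.8 mm above the bench at joint value 0; z up.
- turn_a (a joint): Screw angle, rad: wing heading = filter heading minus this; grows clockwise from above; starts at 0 to 0.25. It sinks 2.86 mm per rad; the hand must sink with it. Goes stiff at 1.5 to 2.3 (cover on stop; same for all 4; felt softly by the first, sharply by its opposite). Torque: +0.06 N m per rad from the seal, then +0.5 to 1. Finger-tight: 50 N of clamping, 0.17 rad past going stiff; 250 N per rad.
- screw_b: Steel wing screw at the -x +y corner of the filter, its axis 45 mm off the filter's axis along x and y (diagonal pairs: a-c, b-d). A flange 22 mm across, 4 mm thick, lies on the cover; on it stands a flat wing 34 mm long (x), 10 mm thick (y), from 4 to 30 mm above the flange's underside. Origin: on the axis at the flange's underside, 73.8 mm above the bench at joint value 0; z up.
- turn_b (a joint): Screw angle, rad: wing heading = filter heading minus this; grows clockwise from above; starts at 0 to 0.25. It sinks 2.86 mm per rad; the hand must sink with it. Goes stiff at 1.5 to 2.3 (cover on stop; same for all 4; felt softly by the first, sharply by its opposite). Torque: +0.06 N m per rad from the seal, then +0.5 to 1. Finger-tight: 50 N of clamping, 0.17 rad past going stiff; 250 N per rad.
- screw_c: Steel wing screw at the -x -y corner of the filter, its axis 45 mm off the filter's axis along x and y (diagonal pairs: a-c, b-d). A flange 22 mm across, 4 mm thick, lies on the cover; on it stands a flat wing 34 mm long (x), 10 mm thick (y), from 4 to 30 mm above the flange's underside. Origin: on the axis at the flange's underside, 73.8 mm above the bench at joint value 0; z up.
- turn_c (a joint): Screw angle, rad: wing heading = filter heading minus this; grows clockwise from above; starts at 0 to 0.25. It sinks 2.86 mm per rad; the hand must sink with it. Goes stiff at 1.5 to 2.3 (cover on stop; same for all 4; felt softly by the first, sharply by its opposite). Torque: +0.06 N m per rad from the seal, then +0.5 to 1. Finger-tight: 50 N of clamping, 0.17 rad past going stiff; 250 N per rad.
- screw_d: Steel wing screw at the +x -y corner of the filter, its axis 45 mm off the filter's axis along x and y (diagonal pairs: a-c, b-d). A flange 22 mm across, 4 mm thick, lies on the cover; on it stands a flat wing 34 mm long (x), 10 mm thick (y), from 4 to 30 mm above the flange's underside. Origin: on the axis at the flange's underside, 73.8 mm above the bench at joint value 0; z up.
- turn_d (a joint): Screw angle, rad: wing heading = filter heading minus this; grows clockwise from above; starts at 0 to 0.25. It sinks 2.86 mm per rad; the hand must sink with it. Goes stiff at 1.5 to 2.3 (cover on stop; same for all 4; felt softly by the first, sharply by its opposite). Torque: +0.06 N m per rad from the seal, then +0.5 to 1. Finger-tight: 50 N of clamping, 0.17 rad past going stiff; 250 N per rad.
- spare_seal: Loose rubber ring beside the filter, 68 mm across, 6 mm thick; leave alone. Origin: underside centre.
- spare_screw: Loose spare wing screw standing on the bench beside the filter, 30 mm high; not used, leave alone. Origin: underside centre.
- spanner: Spanner lying behind the filter, 180 mm long; not used, leave alone. Origin: its middle.
- flask0: Glass bottle with blue cap, 80 mm across, 170 mm tall; leave alone. Origin: underside centre.
- flask1: As flask0.
- beaker: Open glass beaker, 70 mm across, 85 mm tall; leave alone. Origin: underside centre.
- vial_tray: White divided tray 130 x 90 x 40 mm; leave alone. Origin: underside centre.

How it is judged:
By the outcome, as a careful person would: the job done as asked, in the order asked, and still so for the second after the job is handed in, with the robot touching nothing.
It also fails if it takes over 72 s, if anything falls off the work surface, if the arm or the gripper's body presses on something with over 40 N, if the wrist force passes 120 N, or if a joint passes its speed limit or range.

## Working session

There is one attempt and no reset: what is moved stays moved. The work goes in short steps, Python scripts to look and compute and a shell command to move; the robot and the scene stay as the last step left them, time stands still between calls to the robot, and variables do not carry over. Pictures are saved under pics/ and viewed, and the job is handed in when it is done.

I'll start with the state and both cameras.

```bash
mkdir -p pics; ls
python3 - <<'E'
from workcell import bot
import cv2,numpy as np
print(bot.get_obs()); print(bot.pinch_z)
for n in("top","scene"):
    im,d=bot.camera(n); cv2.imwrite(f"pics/{n}0.png",im); np.save(f"pics/{n}0.npy",d); np.save(f"pics/{n}0im.npy",im)
    print(n,bot.get_calibration(n))
E
```

```text
pics
{'clock': 0.0, 'joint_pos': array([ 1.24699898e+00,  2.41396247e-01,  3.68212409e-03,  1.33522083e+00,
       -8.11511627e-06,  1.57079246e+00]), 'joint_vel': array([ 1.57565870e-03, -6.69551756e-04,  2.85721925e-03, -8.62633578e-05,
        1.11905244e-03, -3.17493831e-04]), 'tau': array([-4.98429272e-04, -3.72320259e+01,  2.52406400e+01,  1.70990301e-02,
       -1.28187949e-04, -1.37556643e-06]), 'eef_pos': array([0.15887636, 0.4733893 , 0.23040527]), 'tool_rot': array([ 8.11838555e-01,  5.83880996e-01, -8.65744780e-04,  6.27643679e-04]), 'ft_force': array([ 0.08082326,  0.34182149, -0.22465942]), 'ft_torque': array([ 0.02229385, -0.0308626 , -0.04442831]), 'grip_width': 0.0855529346737452}
0.0187
top {'vfov': 57.879714209207286, 'cx': 323.26357024761506, 'cy': 237.96600503345854, 'R': array([[-0.01643726, -0.99978107, -0.01294694],
       [-0.99424338,  0.01771463, -0.10567066],
       [ 0.10587688,  0.01113548, -0.9943169 ]]), 't': array([0.01400595, 0.57498352, 0.93974414])}
scene {'vfov': 56.035404442718615, 'cx': 315.5049000420134, 'cy': 237.8219726295961, 'R': array([[ 0.36038908,  0.93276708,  0.00808032],
       [ 0.79988108, -0.30456669, -0.51713576],
       [-0.47990621,  0.19283338, -0.85586524]]), 't': array([-0.19369603, -0.41278087,  1.28089156])}
```

View pics/top0.png

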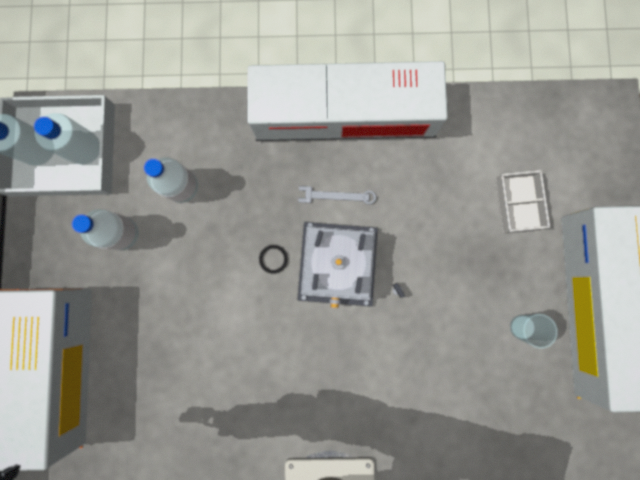

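View pics/scene0.png

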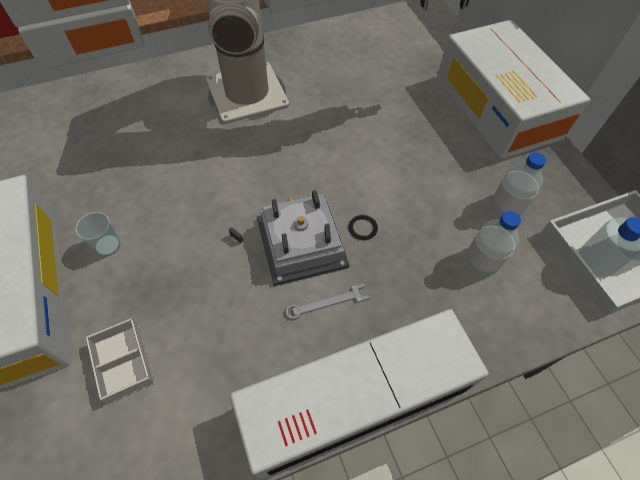

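```bash
cat > h.py <<'E'
import numpy as np,cv2
from workcell import bot
def pts(n,d):
    c=bot.get_calibration(n); f=240/np.tan(np.radians(c["vfov"])/2)
    v,u=np.mgrid[0:480,0:640]
    P=np.stack([(u-c["cx"])/f*d,(v-c["cy"])/f*d,d],-1)
    return (P-c["t"])@c["R"]
def proj(n,X):
    c=bot.get_calibration(n); f=240/np.tan(np.radians(c["vfov"])/2)
    p=np.asarray(X)@c["R"].T+c["t"]
    return p[...,:2]/p[...,2:]*f+[c["cx"],c["cy"]]
E
python3 - <<'E'
from h import *
for n,(a,b,c,d) in dict(top=(200,320,240,420),scene=(175,295,220,400)).items():
    im=np.load(f"pics/{n}0im.npy"); D=np.load(f"pics/{n}0.npy")
    cv2.imwrite(f"pics/{n}0z.png",cv2.resize(im[a:b,c:d],None,fx=4.4,fy=4.4,interpolation=cv2.INTER_CUBIC))
    P=pts(n,D)
    Q=P[a:b,c:d].reshape(-1,3); dd=D[a:b,c:d].ravel()
    Q=Q[dd>0]
    h,e=np.histogram(Q[:,2],bins=np.arange(-.01,.12,.005)); print(n,list(zip(e.round(3),h)))
    for lo,hi in((.085,.104),(.066,.080)):
        S=Q[(Q[:,2]>lo)&(Q[:,2]<hi)]; print(lo,len(S),S.mean(0),S.min(0),S.max(0))
E
```

```text
top [(np.float64(-0.01), np.int64(19)), (np.float64(-0.005), np.int64(6031)), (np.float64(0.0), np.int64(8995)), (np.float64(0.005), np.int64(390)), (np.float64(0.01), np.int64(744)), (np.float64(0.015), np.int64(402)), (np.float64(0.02), np.int64(10)), (np.float64(0.025), np.int64(37)), (np.float64(0.03), np.int64(35)), (np.float64(0.035), np.int64(15)), (np.float64(0.04), np.int64(49)), (np.float64(0.045), np.int64(29)), (np.float64(0.05), np.int64(244)), (np.float64(0.055), np.int64(189)), (np.float64(0.06), np.int64(2)), (np.float64(0.065), np.int64(25)), (np.float64(0.07), np.int64(2551)), (np.float64(0.075), np.int64(1233)), (np.float64(0.08), np.int64(114)), (np.float64(0.085), np.int64(29)), (np.float64(0.09), np.int64(14)), (np.float64(0.095), np.int64(32)), (np.float64(0.1), np.int64(260)), (np.float64(0.105), np.int64(68)), (np.float64(0.11), np.int64(0))]
0.085 259 [ 0.51960779 -0.02860523  0.099668  ] [ 0.45527646 -0.0831274   0.08512425] [0.58423454 0.02809819 0.10399333]
0.066 3809 [ 0.51905745 -0.02700927  0.07425686] [ 0.44404011 -0.10299563  0.06865622] [0.5949663  
[... 447 characters left out ...]
84)), (np.float64(0.05), np.int64(309)), (np.float64(0.055), np.int64(243)), (np.float64(0.06), np.int64(6)), (np.float64(0.065), np.int64(78)), (np.float64(0.07), np.int64(2169)), (np.float64(0.075), np.int64(958)), (np.float64(0.08), np.int64(113)), (np.float64(0.085), np.int64(57)), (np.float64(0.09), np.int64(42)), (np.float64(0.095), np.int64(58)), (np.float64(0.1), np.int64(244)), (np.float64(0.105), np.int64(33)), (np.float64(0.11), np.int64(0))]
0.085 350 [ 0.52475536 -0.02572799  0.0979584 ] [ 0.45357644 -0.08405272  0.08502151] [0.58476634 0.02670326 0.10398802]
0.066 3200 [ 0.52452642 -0.02987949  0.0741179 ] [ 0.44286445 -0.10296187  0.06602449] [0.59499488 0.04697981 0.07999795]
```

View pics/top0z.png

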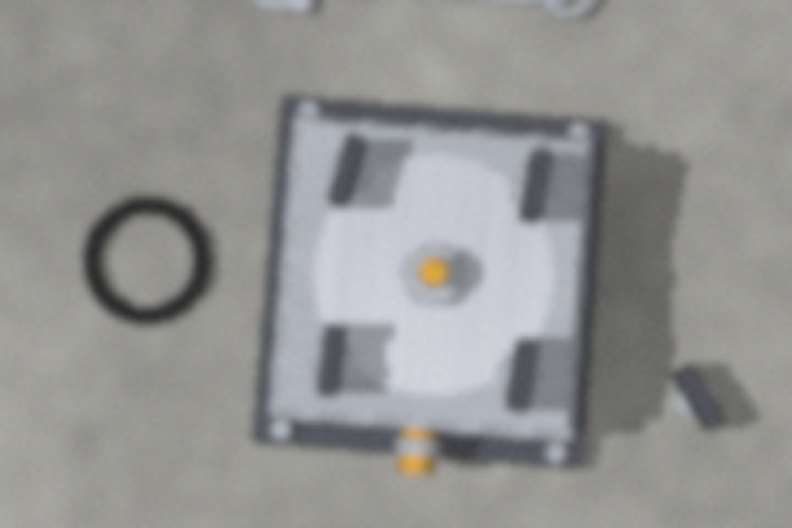

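View pics/scene0z.png

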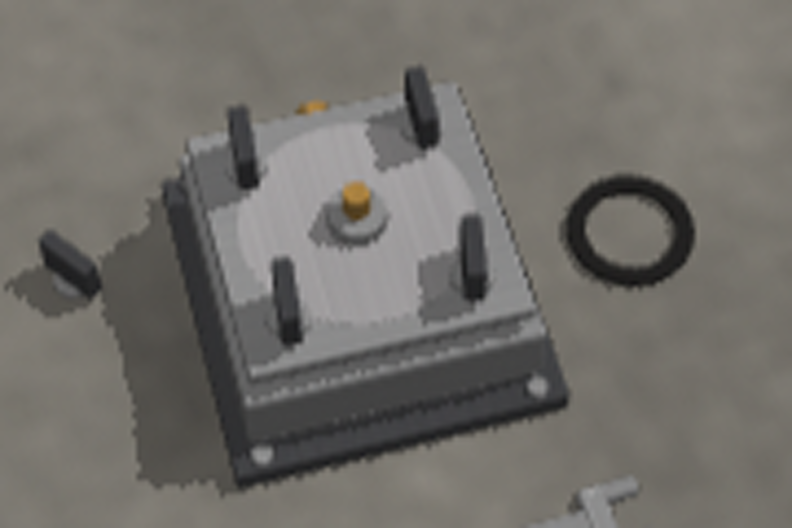

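Run:
```python
from h import *
from scipy.optimize import minimize
for n,(a,b,c,d) in dict(top=(200,320,240,420),scene=(175,295,220,400)).items():
    D=np.load(f"pics/{n}0.npy"); P=pts(n,D)[a:b,c:d].reshape(-1,3)
    S=P[(P[:,2]>.069)&(P[:,2]<.078)]
    r=cv2.minAreaRect((S[:,:2]*1000).astype(np.float32)); print(n,"plate",r, np.median(S[:,2]))
    F=P[(P[:,2]>.008)&(P[:,2]<.0175)]; print(" foot",cv2.minAreaRect((F[:,:2]*1000).astype(np.float32)))
    W=P[(P[:,2]>.094)&(P[:,2]<.110)]
    ctr=np.array(r[0])/1000
    cs=[]
    for nm,sx,sy in(("a",1,1),("b",-1,1),("c",-1,-1),("d",1,-1),):
        g=W[((W[:,0]-ctr[0])*sx>.02)&((W[:,1]-ctr[1])*sy>.02)]
        q=cv2.minAreaRect((g[:,:2]*1000).astype(np.float32))
        u,s,vt=np.linalg.svd(g[:,:2]-g[:,:2].mean(0)); 
        ang=np.degrees(np.arctan2(vt[0,1],vt[0,0])); ang=(ang+90)%180-90
        cs.append(q[0]); print(nm,len(g),np.round(q[0],1),np.round(q[1],1),round(q[2],1),"pca",round(ang,1),g.mean(0).round(4), np.median(g[:,2]))
    cs=np.array(cs); print("centre",cs.mean(0),"dirs x",np.degrees(np.arctan2(*(cs[0]-cs[1])[::-1])),np.degrees(np.arctan2(*(cs[3]-cs[2])[::-1])),"len",np.linalg.norm(cs[0]-cs[2]),np.linalg.norm(cs[1]-cs[3]))
    st=P[(np.hypot(*(P[:,:2]-ctr).T)<.015)&(P[:,2]>.085)]; print("stub",st.mean(0),st[:,2].max())
```

```text
top plate ((520.0001220703125, -27.200820922851562), (140.12042236328125, 140.1781005859375), 84.38330078125) 0.0742012791986826
 foot ((545.7625122070312, -6.6281585693359375), (311.3564147949219, 239.42266845703125), 88.91522216796875)
a 81 [568.8  13.2] [ 9.9 33.4] 73.9 pca -17.5 [0.5685 0.0131 0.1034] 0.10359019009506454
b 83 [479.2  22.1] [10.  33.3] 82.1 pca -8.1 [0.4795 0.0218 0.1036] 0.10382320042764998
c 83 [470.7 -67.4] [10.3 32.1] 79.6 pca -11.2 [ 0.4706 -0.0673  0.1036] 0.10378276281108928
d 82 [560.  -76.2] [ 9.9 33.8] 77.1 pca -12.5 [ 0.5596 -0.076   0.1035] 0.10376217086550468
centre [519.70362854 -27.0921998 ] dirs x -5.677291407785994 -5.600155469905014 len 126.96945619362539 127.16679438698196
stub [ 0.51930374 -0.02700684  0.09451387] 0.10179365994005278
scene plate ((519.0005493164062, -27.335586547851562), (140.33291625976562, 141.92965698242188), 84.40560913085938) 0.07412301894714057
 foot ((522.8081665039062, -27.746063232421875), (327.89520263671875, 225.2805938720703), 59.74189758300781)
a 78 [568.3  12.8] [ 9.9 33.6] 72.4 pca -17.3 [0.5702 0.0121 0.1023] 0.10274575612167888
b 79 [479.   21.2] [10.1 35.1] 83.9 pca -6.5 [0.481  0.0207 0.1022] 0.10295590176251668
c 71 [471.  -68.1] [ 9.9 34.3] 79.6 pca -10.6 [ 0.4724 -0.0685  0.1029] 0.10331475301634173
d 80 [559.5 -76.5] [10.  34.8] 78.1 pca -13.2 [ 0.561  -0.0769  0.1027] 0.10309263713138256
centre [519.43737793 -27.65805578] dirs x -5.3437073298263345 -5.440481809444334 len 126.57748615164427 126.6177844143162
stub [ 0.5217592  -0.02873092  0.09318197] 0.10340170271588756
```

```bash
cat >> h.py <<'E'
from scipy.spatial.transform import Rotation as Ro
S=dict(a=(.5686,.0131),b=(.4790,.0217),c=(.4704,-.0679),d=(.5600,-.0765)); H=-5.5
def st():
    o=bot.get_obs(); R=Ro.from_quat(o["tool_rot"]).as_matrix()
    yaw=np.degrees(np.arctan2(R[1,0],R[0,0])); tilt=np.degrees(np.arccos(-R[2,2]))
    print("t %.2f pos %s yaw %.2f tilt %.2f turn %.3f F %s T %s tau6 %.3f w %.1f j6 %.2f"%(o["clock"],(o["eef_pos"]*1e3).round(1),yaw,tilt,np.radians(H+90-yaw),o["ft_force"].round(1),o["ft_torque"].round(3),o["tau"][5],o["grip_width"]*1e3,o["joint_pos"][5]))
    return o,R,yaw
def plan(xy,z,turn):
    """tool-frame shift (units) if shifts done at current yaw / at goal yaw, and turn units"""
    o,R,yaw=st(); d=np.array([*xy,z])-o["eef_pos"]; g=H+90-np.degrees(turn)
    wz=-(g-yaw)/180
    c,s=np.cos(np.radians(g)),np.sin(np.radians(g))
    R2=np.array([[c,s,0],[s,-c,0],[0,0,-1]])
    print("shift units now",(R.T@d/.025).round(3),"after turn",(R2.T@d/.025).round(3),"turn units",round(wz,4),"tilt fix rotvec units",(Ro.from_matrix(R.T@R2).as_rotvec()/np.pi).round(4))
E
python3 - <<'E'
from h import *
P=pts("top",np.load("pics/top0.npy")).reshape(-1,3)
for zlo in (.12,.2):
  g=P[(P[:,2]>zlo)&(P[:,2]<.6)&(P[:,0]>0.0)&(P[:,0]<.75)&(abs(P[:,1])<.6)]
  Hh,xe,ye=np.histogram2d(g[:,0],g[:,1],bins=[np.arange(0,.76,.05),np.arange(-.6,.61,.1)])
  print(ye.round(2)); 
  for i in range(len(xe)-1): print(round(xe[i],2),Hh[i].astype(int))
plan(S["b"],.125,0.03)
E
```

```text
[-0.6 -0.5 -0.4 -0.3 -0.2 -0.1 -0.   0.1  0.2  0.3  0.4  0.5  0.6]
0.0 [0 0 0 0 0 0 0 0 0 0 0 0]
0.05 [0 0 0 0 0 0 0 0 0 0 0 0]
0.1 [  0   0   0   0   0   0   0   0   0   0   0 317]
0.15 [   0    0    0    0    0    0    0    0    0    0    7 1341]
0.2 [ 481    0    0    0    0    0    0    0    0    0    0 1087]
0.25 [ 907    0    0    0    0    0    0    0    0    0    0 1064]
0.3 [ 922    0    0    0    0    0    0    0    0    0    0 1043]
0.35 [ 887    0    0    0    0    0    0    0    0    0    0 1038]
0.4 [ 874    0    0    0    0    0    0    0    0    0    0 1021]
0.45 [844   0   0   0   0   0   0   0   0   0   0 422]
0.5 [836   0   0   0   0   0   0   0   0   0   0   0]
0.55 [821   0   0   0   0   0   0   0   0   0 491   0]
0.6 [324   0   0   0   0   0   0   0   0   0 325   0]
0.65 [  0   0   0   0   0   0   0   0   0 356   0   0]
0.7 [  0   0   0   0   0   0   0   0   0 386   0   0]
[-0.6 -0.5 -0.4 -0.3 -0.2 -0.1 -0.   0.1  0.2  0.3  0.4  0.5  0.6]
0.0 [0 0 0 0 0 0 0 0 0 0 0 0]
0.05 [0 0 0 0 0 0 0 0 0 0 0 0]
0.1 [0 0 0 0 0 0 0 0 0 0 0 0]
0.15 [  0   0   0   0   0   0   0   0   0   0   7 235]
0.2 [0 0 0 0 0 0 0 0 0 0 0 0]
0.25 [0 0 0 0 0 0 0 0 0 0 0 0]
0.3 [0 0 0 0 0 0 0 0 0 0 0 0]
0.35 [0 0 0 0 0 0 0 0 0 0 0 0]
0.4 [0 0 0 0 0 0 0 0 0 0 0 0]
0.45 [0 0 0 0 0 0 0 0 0 0 0 0]
0.5 [0 0 0 0 0 0 0 0 0 0 0 0]
0.55 [0 0 0 0 0 0 0 0 0 0 0 0]
0.6 [0 0 0 0 0 0 0 0 0 0 0 0]
0.65 [0 0 0 0 0 0 0 0 0 0 0 0]
0.7 [0 0 0 0 0 0 0 0 0 0 0 0]
t 0.10 pos [158.9 473.5 230.5] yaw 71.45 tilt 0.11 turn 0.228 F [-0.6 -0.4  0.7] T [-0.03   0.053 -0.008] tau6 -0.000 w 85.3 j6 1.57
shift units now [-13.051  17.889   4.245] after turn [-16.319  14.974   4.22 ] turn units -0.063 tilt fix rotvec units [-0.0001  0.0006 -0.063 ]
```

```bash
python3 -m inch '[[-0.4,0.6,0,0,0,0,-1],[-0.65,0.9,0,0,0,0,-0.5],[-0.65,0.9,0,0,0,0,0],[-0.65,0.9,0,0,0,0,0.1],[-0.65,0.9,0,0,0,0,0.1],[-0.65,0.9,0,0,0,0,0.1],[-0.65,0.9,0,0,0,0,0.1],[-0.65,0.9,0,0,0,0,0.1]]'; python3 -m inch '[[-0.65,0.9,0,0,0,0,0.1],[-0.65,0.9,0,0,0,0,0.1],[-0.65,0.9,0,0,0,0,0.1],[-0.65,0.9,0,0,0,0,0.1],[-0.65,0.9,0.3,0,0,0,0.1],[-0.65,0.9,0.4,0,0,0,0.1],[-0.65,0.9,0.5,0,0,0,0.1],[-0.65,0.9,0.5,0,0,-0.02,0.1]]'; python3 -c "
from h import *
plan(S['b'],.125,.03)"
```

```text
clock: 0.9
eef_pos: [0.2835, 0.3006, 0.231]
tool_rot: [0.812, 0.584, -0.0, 0.0]
ft_force: [0.5, 0.5, -0.3]
grip_width: 0.0388
clock: 1.7
eef_pos: [0.4128, 0.1202, 0.1881]
tool_rot: [0.793, 0.61, -0.0, -0.0]
ft_force: [0.7, 0.2, 0.4]
grip_width: 0.0386
t 1.70 pos [412.8 120.2 188.1] yaw 75.13 tilt 0.02 turn 0.164 F [0.7 0.2 0.4] T [ 0.009 -0.015  0.048] tau6 1.252 w 38.6 j6 0.54
shift units now [-3.129  3.569  2.525] after turn [-3.576  3.12   2.526] turn units -0.0425 tilt fix rotvec units [-0.0001  0.     -0.0425]
```

```bash
python3 -m inch '[[0,0,0.4,0,0,-0.0425,0.1],[-0.6,0.5,0.4,0,0,0,0.1],[-0.7,0.6,0.4,0,0,0,0.1],[-0.7,0.6,0.4,0,0,0,0.1],[-0.7,0.6,0.4,0,0,0,0.1],[-0.6,0.5,0.3,0,0,0,0.1],[-0.28,0.32,0.22,0,0,0,0.1],[0,0,0,0,0,0,0.1]]'; python3 -c "
from h import *
plan(S['b'],.082,.03)
im,_=bot.camera('scene');cv2.imwrite('pics/s1.png',cv2.resize(im[120:320,180:440],None,fx=3,fy=3))"
```

```text
clock: 2.5
eef_pos: [0.4784, 0.0219, 0.1248]
tool_rot: [0.751, 0.66, -0.001, -0.001]
ft_force: [-0.4, 0.3, -0.3]
grip_width: 0.0382
t 2.50 pos [478.4  21.9 124.8] yaw 82.60 tilt 0.10 turn 0.033 F [-0.4  0.3 -0.3] T [-0.011 -0.001 -0.058] tau6 -0.082 w 38.2 j6 0.17
shift units now [-0.004  0.026  1.712] after turn [-0.005  0.023  1.712] turn units -0.001 tilt fix rotvec units [-0.0006  0.0001 -0.001 ]
```

View pics/s1.png

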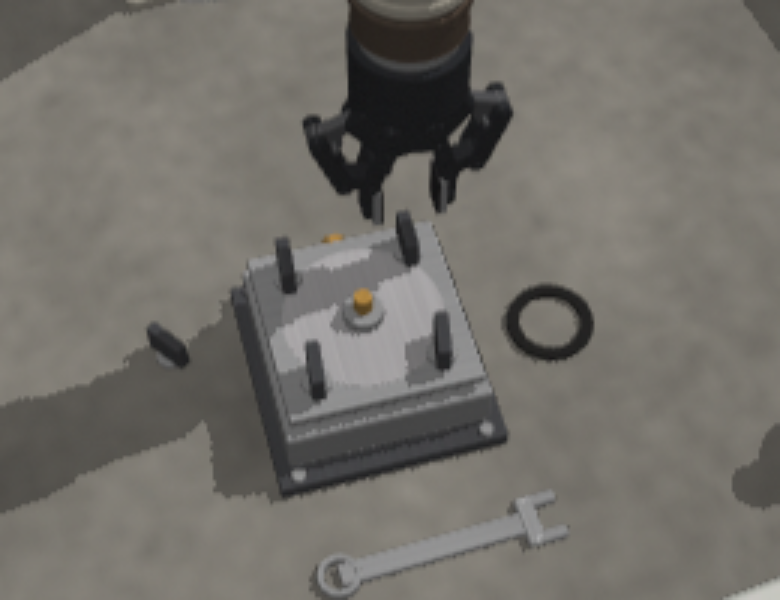

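The jaws straddle wing b (zoomed pixels: tips at about (375,215) and (440,205), wing at (405,237)). I'll descend and close.

```bash
python3 -m inch '[[0,0.02,0.6,0,0,0,0.1],[0,0,0.6,0,0,0,0.1],[0,0,0.51,0,0,0,0.3],[0,0,0,0,0,0,0.5],[0,0,0,0,0,0,0.6],[0,0,0,0,0,0,1],[0,0,0,0,0,0,1],[0,0,0,0,0,0,1]]'; python3 -c "
from h import *
st()
for i in range(2): bot.camera('top'); st()
"
```

```text
clock: 3.35
eef_pos: [0.4793, 0.0226, 0.0841]
tool_rot: [0.751, 0.661, 0.0, 0.0]
ft_force: [-2.6, 0.2, 6.4]
grip_width: 0.0085
t 3.35 pos [479.3  22.6  84.1] yaw 82.70 tilt 0.06 turn 0.031 F [-2.6  0.2  6.4] T [-0.103  0.511 -0.014] tau6 -0.026 w 8.5 j6 0.17
t 3.40 pos [479.3  22.6  84.1] yaw 82.69 tilt 0.07 turn 0.032 F [-2.  -0.9  6.1] T [-0.126  0.582 -0.089] tau6 -0.026 w 8.1 j6 0.17
t 3.45 pos [479.3  22.6  84.1] yaw 82.69 tilt 0.07 turn 0.032 F [-2.3 -0.4  6.8] T [-0.04   0.542 -0.009] tau6 -0.026 w 8.7 j6 0.17
```

```bash
python3 -m inch '[[0,0,-0.06,0,0,0.046,1],[0,0,0.0165,0,0,0.046,1],[0,0,0.0165,0,0,0.046,1],[0,0,0.0165,0,0,0.046,1],[0,0,0.0165,0,0,0.046,1],[0,0,0.0165,0,0,0.046,1],[0,0,0.0165,0,0,0.046,1],[0,0,0.0165,0,0,0.046,1]]'; python3 -c "
from h import *
st()
for i in range(2): bot.camera('top'); st()
"
```

```text
clock: 4.25
eef_pos: [0.4786, 0.0218, 0.0809]
tool_rot: [0.99, 0.14, -0.001, 0.001]
ft_force: [-1.1, -2.5, -4.3]
grip_width: 0.0087
t 4.25 pos [478.6  21.8  80.9] yaw 16.11 tilt 0.12 turn 1.194 F [-1.1 -2.5 -4.3] T [-0.635 -0.071  0.156] tau6 -1.052 w 8.7 j6 1.34
t 4.30 pos [478.6  21.8  80.9] yaw 15.89 tilt 0.12 turn 1.197 F [ 0.3 -2.7 -5. ] T [-0.718 -0.154 -0.042] tau6 0.352 w 8.7 j6 1.34
t 4.35 pos [478.6  21.8  80.9] yaw 16.44 tilt 0.11 turn 1.188 F [ 0.9 -3.3 -5.9] T [-0.769 -0.137 -0.065] tau6 0.576 w 8.5 j6 1.33
```

```bash
python3 -m inch '[[0,0,0,0,0,0,0.1],[0,0,0,0,0,0,0.1],[0,0,-0.8,0,0,0,0.1],[0,0,-0.8,0,0,0,0.1],[0.4,0.94,0,0,0,0,0.1],[0.4,0.94,0,0,0,0,0.1],[0.4,0.94,0,0,0,0,0.1],[0.4,0.94,0,0,0,0,0.1]]'; python3 -m inch '[[0.4,0.94,0,0,0,0,0.1],[0,0,0,0,0,-0.0475,0.1],[0,0,0,0,0,-0.0475,0.1],[0,0,0,0,0,-0.0475,0.1],[0,0,0,0,0,-0.0475,0.1],[0,0,0,0,0,-0.0475,0.1],[0,0,0,0,0,-0.0475,0.1],[0,0,0,0,0,-0.0475,0.1]]';python3 -c "
from h import *
plan(S['d'],.083,.125)
im,D=bot.camera('top');cv2.imwrite('pics/t2.png',cv2.resize(im[190:330,240:420],None,fx=4,fy=4,interpolation=2))
"
```

```text
clock: 5.15
eef_pos: [0.5453, -0.0566, 0.1226]
tool_rot: [0.99, 0.144, 0.001, -0.0]
ft_force: [-0.4, 0.3, -0.7]
grip_width: 0.0387
clock: 5.95
eef_pos: [0.5609, -0.0756, 0.1224]
tool_rot: [0.784, 0.621, 0.001, 0.0]
ft_force: [0.9, 0.7, 0.0]
grip_width: 0.0383
t 5.95 pos [560.9 -75.6 122.4] yaw 76.77 tilt 0.10 turn 0.135 F [0.9 0.7 0. ] T [-0.008 -0.011 -0.01 ] tau6 1.229 w 38.3 j6 0.10
shift units now [-0.046 -0.029  1.575] after turn [-0.044 -0.027  1.575] turn units -0.0031 tilt fix rotvec units [ 0.0005 -0.0003 -0.0031]
```

View pics/t2.png

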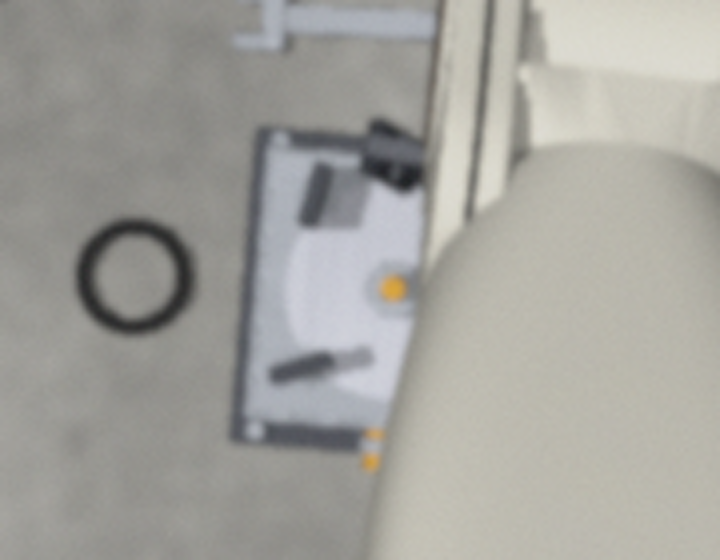

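Wing b now points at about -74° (zoomed pixels (272,377) to (330,360)). That is a turn of about 1.19, matching the hand. Next is d.

```bash
python3 -m inch '[[-0.045,-0.03,0.6,0,0,0.0,0.1],[0,0,0.6,0,0,0,0.1],[0,0,0.36,0,0,0,0.3],[0,0,0,0,0,0,0.5],[0,0,0,0,0,0,0.6],[0,0,0,0,0,0,1],[0,0,0,0,0,0,1],[0,0,0,0,0,0,1]]'; python3 -c "
from h import *
st()
for i in range(2): bot.camera('top'); st()
"
```

```text
clock: 6.8
eef_pos: [0.5601, -0.0761, 0.0835]
tool_rot: [0.786, 0.618, 0.001, 0.0]
ft_force: [1.9, 4.0, 1.3]
grip_width: 0.0085
t 6.80 pos [560.1 -76.1  83.5] yaw 76.34 tilt 0.14 turn 0.142 F [1.9 4.  1.3] T [ 0.838 -0.18   0.069] tau6 -0.005 w 8.5 j6 0.10
t 6.85 pos [560.1 -76.1  83.5] yaw 76.35 tilt 0.14 turn 0.142 F [1.  4.7 2.2] T [ 0.967 -0.145  0.019] tau6 -0.005 w 8.1 j6 0.10
t 6.90 pos [560.1 -76.1  83.5] yaw 76.35 tilt 0.14 turn 0.142 F [1.3 5.  2.7] T [ 1.026 -0.118 -0.017] tau6 -0.005 w 8.5 j6 0.10
```

```bash
python3 -m inch '[[0,0,0.0,0,0,0.042,1],[0,0,0.015,0,0,0.042,1],[0,0,0.015,0,0,0.042,1],[0,0,0.015,0,0,0.042,1],[0,0,0.015,0,0,0.042,1],[0,0,0.015,0,0,0.042,1],[0,0,0.015,0,0,0.042,1],[0,0,0.015,0,0,0.042,1]]'; python3 -c "
from h import *
st()
for i in range(2): bot.camera('top'); st()
"
```

```text
clock: 7.7
eef_pos: [0.5593, -0.0767, 0.0805]
tool_rot: [0.991, 0.135, 0.0, -0.0]
ft_force: [0.2, 3.3, 2.0]
grip_width: 0.0087
t 7.70 pos [559.3 -76.7  80.5] yaw 15.54 tilt 0.02 turn 1.204 F [0.2 3.3 2. ] T [0.726 0.197 0.104] tau6 -0.952 w 8.7 j6 1.16
t 7.75 pos [559.3 -76.7  80.5] yaw 15.35 tilt 0.02 turn 1.207 F [1.  3.7 3.2] T [ 0.716  0.094 -0.044] tau6 0.302 w 8.8 j6 1.17
t 7.80 pos [559.3 -76.8  80.5] yaw 15.84 tilt 0.02 turn 1.198 F [-0.3  4.1  3.3] T [ 0.711  0.176 -0.061] tau6 0.483 w 8.6 j6 1.16
```

```bash
python3 -m inch '[[0,0,0,0,0,0,0.1],[0,0,0,0,0,0,0.1],[0,0,-0.8,0,0,0,0.1],[0,0,-0.8,0,0,0,0.1],[0.335,-0.84,0,0,0,0,0.1],[0.335,-0.84,0,0,0,0,0.1],[0.335,-0.84,0,0,0,0,0.1],[0.335,-0.84,0,0,0,0,0.1]]'; python3 -m inch '[[0,0,0,0,0,-0.0454,0.1],[0,0,0,0,0,-0.0454,0.1],[0,0,0,0,0,-0.0454,0.1],[0,0,0,0,0,-0.0454,0.1],[0,0,0,0,0,-0.0454,0.1],[0,0,0,0,0,-0.0454,0.1],[0,0,0,0,0,-0.0454,0.1],[0,0,0,0,0,0,0.1]]';python3 -c "
from h import *
plan(S['a'],.0835,.205)
im,D=bot.camera('scene');cv2.imwrite('pics/s3.png',cv2.resize(im[130:320,180:440],None,fx=3,fy=3,interpolation=2))
"
```

```text
clock: 8.6
eef_pos: [0.5686, 0.013, 0.1199]
tool_rot: [0.99, 0.138, -0.0, 0.001]
ft_force: [0.6, 0.3, -0.4]
grip_width: 0.0382
clock: 9.4
eef_pos: [0.5685, 0.0124, 0.1198]
tool_rot: [0.804, 0.595, -0.0, 0.0]
ft_force: [-0.2, -0.3, -0.2]
grip_width: 0.0387
t 9.40 pos [568.5  12.4 119.8] yaw 73.04 tilt 0.07 turn 0.200 F [-0.2 -0.3 -0.2] T [-0.066  0.015  0.033] tau6 -0.642 w 38.7 j6 0.32
shift units now [ 0.031 -0.003  1.451] after turn [ 0.029 -0.004  1.451] turn units 0.0016 tilt fix rotvec units [-0.      0.0004  0.0016]
```

View pics/s3.png

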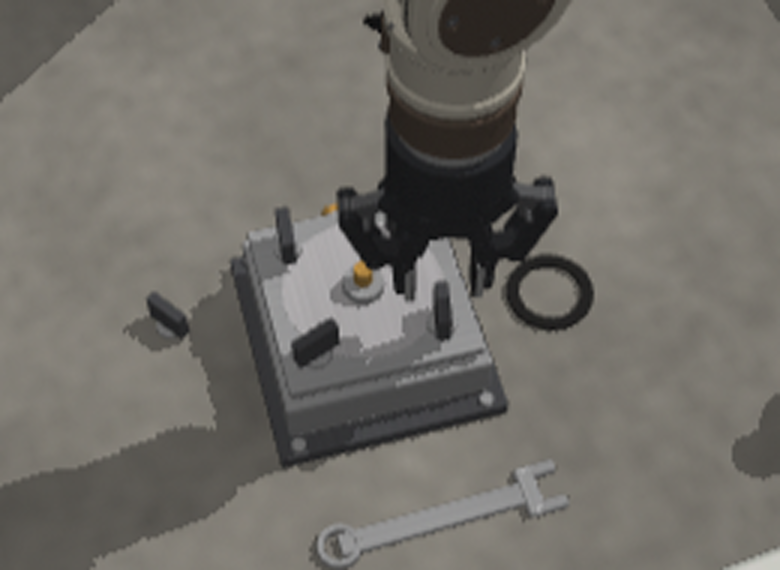

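Wing d is turned (zoomed pixel (316,342)), and the jaws hover over wing a at (440,310). I'll close on a.

```bash
python3 -m inch '[[0.03,0,0.6,0,0,0.002,0.1],[0,0,0.6,0,0,0,0.1],[0,0,0.25,0,0,0,0.3],[0,0,0,0,0,0,0.5],[0,0,0,0,0,0,0.6],[0,0,0,0,0,0,1],[0,0,0,0,0,0,1],[0,0,0,0,0,0,1]]'; python3 -c "
from h import *
st()
for i in range(2): bot.camera('top'); st()
"
```

```text
clock: 10.25
eef_pos: [0.5694, 0.0136, 0.0847]
tool_rot: [0.806, 0.592, 0.001, 0.001]
ft_force: [-1.4, -1.1, 2.6]
grip_width: 0.0084
t 10.25 pos [569.4  13.6  84.7] yaw 72.65 tilt 0.09 turn 0.207 F [-1.4 -1.1  2.6] T [-0.229  0.123  0.011] tau6 0.001 w 8.4 j6 0.33
t 10.30 pos [569.3  13.5  84.6] yaw 72.66 tilt 0.09 turn 0.207 F [-2.1 -1.8  3.6] T [-0.311  0.187 -0.022] tau6 0.000 w 8.6 j6 0.33
t 10.35 pos [569.3  13.6  84.6] yaw 72.66 tilt 0.09 turn 0.207 F [-0.6 -2.1  3.5] T [-0.248  0.197  0.043] tau6 -0.000 w 8.5 j6 0.33
```

```bash
python3 -m inch '[[0,0,0.0,0,0,0.0395,1],[0,0,0.014,0,0,0.0395,1],[0,0,0.014,0,0,0.0395,1],[0,0,0.014,0,0,0.0395,1],[0,0,0.014,0,0,0.0395,1],[0,0,0.014,0,0,0.0395,1],[0,0,0.014,0,0,0.0395,1],[0,0,0.014,0,0,0.0395,1]]'; python3 -c "
from h import *
st()
for i in range(2): bot.camera('top'); st()
"
```

```text
clock: 11.15
eef_pos: [0.5683, 0.0126, 0.0818]
tool_rot: [0.991, 0.134, -0.0, 0.001]
ft_force: [-3.4, -5.4, 4.8]
grip_width: 0.0083
t 11.15 pos [568.3  12.6  81.8] yaw 15.46 tilt 0.14 turn 1.205 F [-3.4 -5.4  4.8] T [-0.814  0.608  0.069] tau6 -0.951 w 8.3 j6 1.32
t 11.20 pos [568.3  12.6  81.8] yaw 15.26 tilt 0.14 turn 1.209 F [-2.7 -3.5  5.3] T [-0.855  0.472 -0.011] tau6 0.282 w 8.3 j6 1.33
t 11.25 pos [568.3  12.6  81.8] yaw 15.70 tilt 0.14 turn 1.201 F [-2.3 -4.1  5.8] T [-0.967  0.613  0.007] tau6 0.442 w 8.3 j6 1.32
```

```bash
python3 -m inch '[[0,0,0,0,0,0,0.1],[0,0,0,0,0,0,0.1],[0,0,-0.8,0,0,0,0.1],[0,0,-0.8,0,0,0,0.1],[-0.93,0.41,0,0,0,0,0.1],[-0.93,0.41,0,0,0,0,0.1],[-0.93,0.41,0,0,0,0,0.1],[-0.93,0.41,0,0,0,0,0.1]]'; python3 -m inch '[[-0.93,0.41,0,0,0,0,0.1],[0,0,0,0,0,-0.0475,0.1],[0,0,0,0,0,-0.0475,0.1],[0,0,0,0,0,-0.0475,0.1],[0,0,0,0,0,-0.0475,0.1],[0,0,0,0,0,-0.0475,0.1],[0,0,0,0,0,-0.0475,0.1],[0,0,0,0,0,-0.0475,0.1]]';python3 -c "
from h import *
plan(S['c'],.084,.09)
"
```

```text
clock: 12.05
eef_pos: [0.49, -0.0509, 0.1212]
tool_rot: [0.99, 0.138, 0.0, -0.0]
ft_force: [-0.4, -0.2, 0.7]
grip_width: 0.0382
clock: 12.85
eef_pos: [0.4712, -0.0667, 0.1212]
tool_rot: [0.788, 0.616, 0.0, -0.0]
ft_force: [0.6, 0.4, 0.1]
grip_width: 0.0385
t 12.85 pos [471.2 -66.7 121.2] yaw 76.08 tilt 0.05 turn 0.147 F [0.6 0.4 0.1] T [-0.003 -0.014  0.007] tau6 1.229 w 38.5 j6 0.10
shift units now [-0.057 -0.02   1.489] after turn [-0.055 -0.022  1.489] turn units -0.0181 tilt fix rotvec units [ 0.0001 -0.0003 -0.0181]
```

```bash
python3 -m inch '[[-0.055,-0.02,0.3,0,0,-0.018,0.1],[0,0,0.6,0,0,0,0.1],[0,0,0.59,0,0,0,0.2],[0,0,0,0,0,0,0.5],[0,0,0,0,0,0,0.6],[0,0,0,0,0,0,1],[0,0,0,0,0,0,1],[0,0,0,0,0,0,1]]'; python3 -c "
from h import *
st()
for i in range(2): bot.camera('top'); st()
"
```

```text
clock: 13.65
eef_pos: [0.4707, -0.0674, 0.0847]
tool_rot: [0.772, 0.636, 0.001, -0.0]
ft_force: [1.4, 6.0, 1.3]
grip_width: 0.0084
t 13.65 pos [470.7 -67.4  84.7] yaw 78.93 tilt 0.15 turn 0.097 F [1.4 6.  1.3] T [ 1.118 -0.139  0.046] tau6 0.005 w 8.4 j6 0.05
t 13.70 pos [470.7 -67.4  84.7] yaw 78.93 tilt 0.15 turn 0.097 F [-0.   5.7  1.4] T [ 1.115e+00 -1.050e-01 -1.000e-03] tau6 0.006 w 8.5 j6 0.05
t 13.75 pos [470.7 -67.4  84.7] yaw 78.93 tilt 0.15 turn 0.097 F [0.5 5.1 1.5] T [ 1.069 -0.036  0.038] tau6 0.007 w 8.5 j6 0.05
```

```bash
python3 -m inch '[[0,0,0.0,0,0,0.044,1],[0,0,0.0157,0,0,0.044,1],[0,0,0.0157,0,0,0.044,1],[0,0,0.0157,0,0,0.044,1],[0,0,0.0157,0,0,0.044,1],[0,0,0.0157,0,0,0.044,1],[0,0,0.0157,0,0,0.044,1],[0,0,0.0157,0,0,0.044,1]]'; python3 -c "
from h import *
st()
for i in range(2): bot.camera('top'); st()
"
```

```text
clock: 14.55
eef_pos: [0.4698, -0.0682, 0.0816]
tool_rot: [0.991, 0.132, -0.0, -0.0]
ft_force: [-1.1, 3.1, 1.1]
grip_width: 0.0085
t 14.55 pos [469.8 -68.2  81.6] yaw 15.22 tilt 0.03 turn 1.209 F [-1.1  3.1  1.1] T [0.574 0.338 0.095] tau6 -1.030 w 8.5 j6 1.16
t 14.60 pos [469.8 -68.2  81.6] yaw 15.02 tilt 0.03 turn 1.213 F [-1.9  3.4  0.5] T [ 0.573  0.249 -0.079] tau6 0.310 w 8.5 j6 1.16
t 14.65 pos [469.8 -68.2  81.6] yaw 15.54 tilt 0.02 turn 1.204 F [-1.9  3.2  0.7] T [ 0.664  0.337 -0.061] tau6 0.529 w 8.8 j6 1.16
```

Round 1 is done: all four screws are at about 1.20. Round 2 starts with b.

```bash
python3 -m inch '[[0,0,0,0,0,0,0.1],[0,0,0,0,0,0,0.1],[0,0,-0.8,0,0,0,0.1],[0,0,-0.8,0,0,0,0.1],[0.327,-0.843,0,0,0,0,0.1],[0.327,-0.843,0,0,0,0,0.1],[0.327,-0.843,0,0,0,0,0.1],[0.327,-0.843,0,0,0,0,0.1]]'; python3 -c "
from h import *
bot.camera('top')
plan((.4788,.0219),.0797,1.19)
im,D=bot.camera('scene');cv2.imwrite('pics/s4.png',cv2.resize(im[130:320,180:440],None,fx=3,fy=3,interpolation=2))
"
```

```text
clock: 15.45
eef_pos: [0.4795, 0.0218, 0.1217]
tool_rot: [0.991, 0.135, 0.001, 0.001]
ft_force: [0.1, 0.4, 0.6]
grip_width: 0.0381
t 15.50 pos [480.   24.7 121.8] yaw 15.74 tilt 0.14 turn 1.200 F [0.6 1.6 0.4] T [ 0.135 -0.052  0.03 ] tau6 0.134 w 38.2 j6 1.35
shift units now [-0.079  0.098  1.682] after turn [-0.077  0.096  1.682] turn units -0.0032 tilt fix rotvec units [-0.0003 -0.0007 -0.0032]
```

View pics/s4.png

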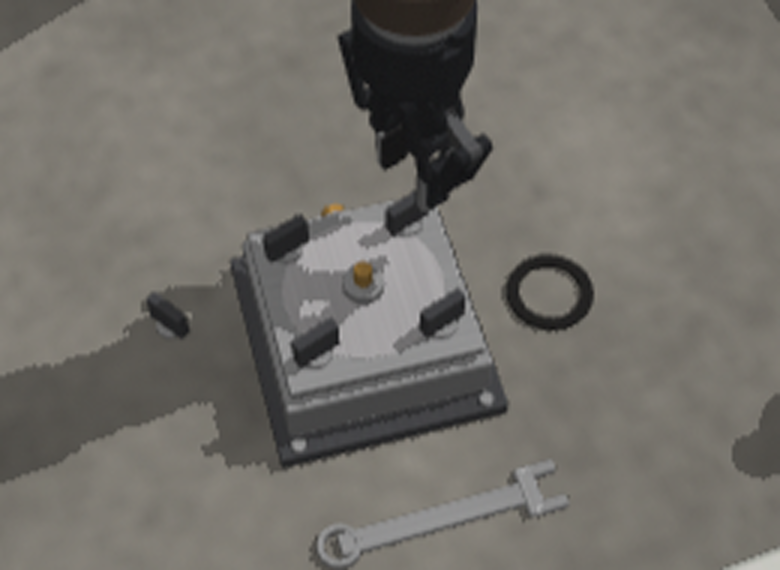

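All four wings stand parallel at about 1.2 rad and the hand is over b. I'll descend.

```bash
python3 -m inch '[[0,0,0.3,0,0,-0.003,0.1],[0,0,0.6,0,0,0,0.1],[0,0,0.6,0,0,0,0.2],[0,0,0.18,0,0,0,0.5],[0,0,0,0,0,0,0.6],[0,0,0,0,0,0,1],[0,0,0,0,0,0,1],[0,0,0,0,0,0,1]]'; python3 -c "
from h import *
st()
for i in range(2): bot.camera('top'); st()
"
```

```text
clock: 16.35
eef_pos: [0.4788, 0.0209, 0.0794]
tool_rot: [0.99, 0.14, -0.0, 0.001]
ft_force: [-1.4, -2.8, -2.7]
grip_width: 0.0086
t 16.35 pos [478.8  20.9  79.4] yaw 16.04 tilt 0.08 turn 1.195 F [-1.4 -2.8 -2.7] T [-0.591  0.122  0.071] tau6 0.032 w 8.6 j6 1.34
t 16.40 pos [478.8  20.9  79.4] yaw 16.04 tilt 0.09 turn 1.195 F [-1.6 -3.  -2.9] T [-0.62   0.16   0.061] tau6 0.032 w 8.6 j6 1.34
t 16.45 pos [478.8  20.9  79.4] yaw 16.04 tilt 0.09 turn 1.195 F [-0.8 -4.5 -2.1] T [-0.796  0.209  0.013] tau6 0.032 w 8.9 j6 1.34
```

```bash
cat >> h.py <<'E'
def feel(n=3):
    T=[];Y=[];F=[];t6=[]
    for i in range(n+1):
        o=bot.get_obs(); T.append(o["ft_torque"]);F.append(o["ft_force"]);t6.append(round(float(o["tau"][5]),3))
        R=Ro.from_quat(o["tool_rot"]).as_matrix(); Y.append(np.radians(H+90)-np.arctan2(R[1,0],R[0,0]))
        if i<n: bot.camera("top")
    print("t %.2f pos %s turn %s tau6 %s Tz %.3f (%s) F %s w %.1f"%(o["clock"],(o["eef_pos"]*1e3).round(1),np.round(Y,3),t6,np.mean(T,0)[2],np.round(np.array(T)[:,2],2),np.mean(F,0).round(1),o["grip_width"]*1e3))
E
python3 -m inch '[[0,0,0.0,0,0,0.01,1],[0,0,0.004,0,0,0.01,1],[0,0,0.004,0,0,0.01,1],[0,0,0.004,0,0,0.01,1],[0,0,0.004,0,0,0.01,1],[0,0,0.004,0,0,0.01,1],[0,0,0.004,0,0,0.01,1],[0,0,0.004,0,0,0.01,1]]'; python3 -c "
from h import *
feel(3)"
```

```text
clock: 17.25
eef_pos: [0.4783, 0.0209, 0.0787]
tool_rot: [1.0, 0.014, -0.001, 0.001]
ft_force: [-2.1, -4.1, -0.4]
grip_width: 0.0087
t 17.40 pos [478.3  20.9  78.7] turn [1.447 1.448 1.446 1.446] tau6 [-0.117, 0.169, 0.148, 0.032] Tz 0.072 ([0.15 0.06 0.03 0.04]) F [-2.6 -4.6 -0.2] w 8.4
```

```bash
python3 -m inch '[[0,0,0.002,0,0,0.005,1],[0,0,0.002,0,0,0.005,1],[0,0,0.002,0,0,0.005,1],[0,0,0.002,0,0,0.005,1],[0,0,0.002,0,0,0.005,1],[0,0,0.002,0,0,0.005,1],[0,0,0.002,0,0,0.005,1],[0,0,0.002,0,0,0.005,1]]'; python3 -c "
from h import *
feel(2)"
python3 -m inch '[[0,0,0.002,0,0,0.005,1],[0,0,0.002,0,0,0.005,1],[0,0,0.002,0,0,0.005,1],[0,0,0.002,0,0,0.005,1],[0,0,0.002,0,0,0.005,1],[0,0,0.002,0,0,0.005,1],[0,0,0.002,0,0,0.005,1],[0,0,0.002,0,0,0.005,1]]'; python3 -c "
from h import *
feel(2)"
```

```text
clock: 18.2
eef_pos: [0.4781, 0.0209, 0.0784]
tool_rot: [0.999, -0.048, -0.001, 0.001]
ft_force: [-3.7, -4.6, 0.9]
grip_width: 0.0086
t 18.30 pos [478.1  20.9  78.4] turn [1.572 1.572 1.571] tau6 [0.008, 0.161, 0.124] Tz 0.065 ([0.1  0.06 0.03]) F [-3.8 -4.7  0.9] w 8.3
clock: 19.1
eef_pos: [0.4779, 0.0209, 0.078]
tool_rot: [0.994, -0.111, -0.001, 0.001]
ft_force: [-3.9, -4.1, 2.3]
grip_width: 0.0089
t 19.20 pos [477.9  20.9  78. ] turn [1.697 1.698 1.697] tau6 [0.009, 0.158, 0.125] Tz 0.121 ([0.15 0.11 0.1 ]) F [-3.9 -4.5  2. ] w 8.7
```

```bash
python3 -m inch '[[0,0,0.002,0,0,0.005,1],[0,0,0.002,0,0,0.005,1],[0,0,0.002,0,0,0.005,1],[0,0,0.002,0,0,0.005,1],[0,0,0.002,0,0,0.005,1],[0,0,0.002,0,0,0.005,1],[0,0,0.002,0,0,0.005,1],[0,0,0.002,0,0,0.005,1]]'; python3 -c "
from h import *
feel(3)"
```

```text
clock: 20.0
eef_pos: [0.4777, 0.021, 0.0776]
tool_rot: [0.985, -0.173, -0.001, 0.001]
ft_force: [-6.2, -4.7, 2.9]
grip_width: 0.0086
t 20.15 pos [477.7  21.   77.6] turn [1.823 1.823 1.822 1.822] tau6 [0.01, 0.169, 0.133, 0.084] Tz 0.121 ([0.13 0.13 0.11 0.1 ]) F [-5.4 -4.4  2.3] w 9.0
```

```bash
python3 -m inch '[[0,0,0.002,0,0,0.005,1],[0,0,0.002,0,0,0.005,1],[0,0,0.002,0,0,0.005,1],[0,0,0.002,0,0,0.005,1],[0,0,0.002,0,0,0.005,1],[0,0,0.002,0,0,0.005,1],[0,0,0.002,0,0,0.005,1],[0,0,0.002,0,0,0.005,1]]'; python3 -c "
from h import *
feel(3)"
```

```text
clock: 20.95
eef_pos: [0.4775, 0.0211, 0.0773]
tool_rot: [0.972, -0.235, -0.001, 0.001]
ft_force: [-5.6, -3.7, 2.9]
grip_width: 0.0087
t 21.10 pos [477.5  21.1  77.3] turn [1.948 1.949 1.948 1.948] tau6 [0.012, 0.161, 0.128, 0.08] Tz 0.082 ([0.14 0.06 0.05 0.08]) F [-5.7 -3.7  3.2] w 8.8
```

```bash
python3 -m inch '[[0,0,0.002,0,0,0.005,1],[0,0,0.002,0,0,0.005,1],[0,0,0.002,0,0,0.005,1],[0,0,0.002,0,0,0.005,1],[0,0,0.002,0,0,0.005,1],[0,0,0.002,0,0,0.005,1],[0,0,0.002,0,0,0.005,1],[0,0,0.002,0,0,0.005,1]]'; python3 -c "
from h import *
feel(3)"
```

```text
clock: 21.9
eef_pos: [0.4773, 0.0212, 0.0769]
tool_rot: [0.955, -0.295, -0.001, 0.001]
ft_force: [-6.4, -3.2, 5.0]
grip_width: 0.0084
t 22.05 pos [477.3  21.2  76.9] turn [2.074 2.074 2.074 2.073] tau6 [0.013, 0.162, 0.129, 0.08] Tz 0.092 ([0.11 0.16 0.01 0.09]) F [-6.3 -3.6  4.6] w 8.8
```

```bash
python3 -m inch '[[0,0,0,0,0,0,0.1],[0,0,0,0,0,0,0.1],[0,0,-0.8,0,0,0,0.1],[0,0,-0.8,0,0,0,0.1],[0.985,0.274,0,0,0,0,0.1],[0.985,0.274,0,0,0,0,0.1],[0.985,0.274,0,0,0,0,0.1],[0.985,0.274,0,0,0,0,0.1]]'; python3 -m inch '[[0.985,0.274,0,0,0,0,0.1],[0,0,0,0,0,-0.0397,0.1],[0,0,0,0,0,-0.0397,0.1],[0,0,0,0,0,-0.0397,0.1],[0,0,0,0,0,-0.0397,0.1],[0,0,0,0,0,-0.0397,0.1],[0,0,0,0,0,-0.0397,0.1],[0,0,0,0,0,-0.0397,0.1]]';python3 -c "
from h import *
plan((.5597,-.0764),.0797,1.198)
im,D=bot.camera('scene');cv2.imwrite('pics/s5.png',cv2.resize(im[130:320,180:440],None,fx=3,fy=3,interpolation=2))
"
```

```text
clock: 22.85
eef_pos: [0.5468, -0.0568, 0.1174]
tool_rot: [0.956, -0.295, 0.001, -0.001]
ft_force: [1.1, 0.4, -0.1]
grip_width: 0.0387
clock: 23.65
eef_pos: [0.5625, -0.0757, 0.1172]
tool_rot: [0.99, 0.139, 0.001, -0.0]
ft_force: [0.1, 0.3, 0.2]
grip_width: 0.0382
t 23.65 pos [562.5 -75.7 117.2] yaw 16.02 tilt 0.15 turn 1.195 F [0.1 0.3 0.2] T [-0.021  0.032  0.024] tau6 1.027 w 38.2 j6 1.16
shift units now [-0.121 -0.003  1.498] after turn [-0.118 -0.003  1.498] turn units 0.0009 tilt fix rotvec units [-0.     -0.0008  0.0009]
```

View pics/s5.png

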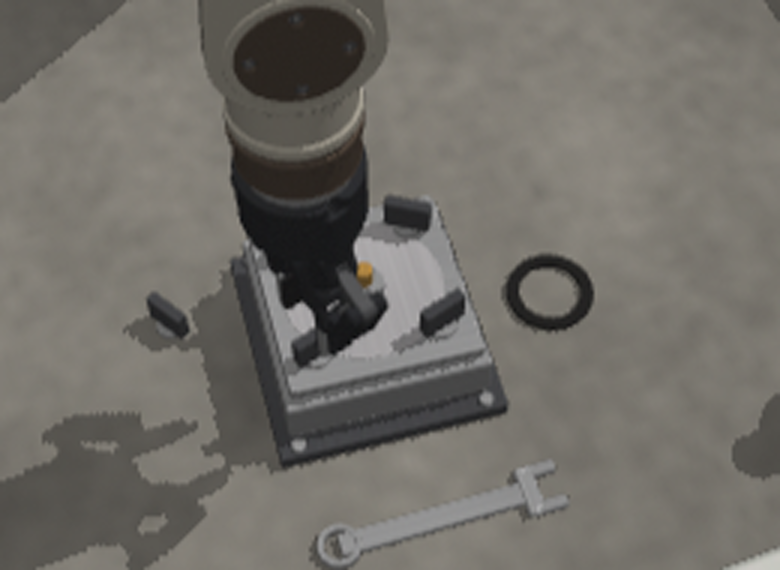

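Wing b (zoomed pixel (408,212)) has turned further, and the hand is over d (318,345) with a 2.8 mm offset that I'll correct on the way down.

```bash
python3 -m inch '[[-0.12,0,0.3,0,0,0,0.1],[0,0,0.6,0,0,0,0.1],[0,0,0.59,0,0,0,0.2],[0,0,0,0,0,0,0.5],[0,0,0,0,0,0,0.6],[0,0,0,0,0,0,1],[0,0,0,0,0,0,1],[0,0,0,0,0,0,1]]'; python3 -c "
from h import *
feel(2)"; python3 -m inch '[[0,0,0.0,0,0,0.01,1],[0,0,0.004,0,0,0.01,1],[0,0,0.004,0,0,0.01,1],[0,0,0.004,0,0,0.01,1],[0,0,0.004,0,0,0.01,1],[0,0,0.004,0,0,0.01,1],[0,0,0.004,0,0,0.01,1],[0,0,0.004,0,0,0.01,1]]'; python3 -c "
from h import *
feel(3)"
```

```text
clock: 24.5
eef_pos: [0.5593, -0.0768, 0.08]
tool_rot: [0.991, 0.136, 0.001, 0.0]
ft_force: [2.0, 0.4, -1.4]
grip_width: 0.0084
t 24.60 pos [559.3 -76.8  80. ] turn [1.201 1.201 1.201] tau6 [0.077, 0.075, 0.074] Tz 0.086 ([0.07 0.1  0.09]) F [ 1.7  0.8 -1.2] w 9.0
clock: 25.4
eef_pos: [0.559, -0.0769, 0.0793]
tool_rot: [1.0, 0.011, 0.001, -0.0]
ft_force: [2.0, 0.6, -0.4]
grip_width: 0.0086
t 25.55 pos [559.  -76.9  79.2] turn [1.453 1.454 1.452 1.452] tau6 [-0.133, 0.151, 0.134, 0.023] Tz 0.043 ([ 0.12  0.08  0.01 -0.03]) F [1.8 1.2 0.3] w 8.5
```

```bash
python3 -m inch '[[0,0,0.002,0,0,0.005,1],[0,0,0.002,0,0,0.005,1],[0,0,0.002,0,0,0.005,1],[0,0,0.002,0,0,0.005,1],[0,0,0.002,0,0,0.005,1],[0,0,0.002,0,0,0.005,1],[0,0,0.002,0,0,0.005,1],[0,0,0.002,0,0,0.005,1]]'; python3 -c "
from h import *
feel(2)"
```

```text
clock: 26.35
eef_pos: [0.5589, -0.0769, 0.0789]
tool_rot: [0.999, -0.052, 0.001, -0.0]
ft_force: [0.8, 1.7, 5.3]
grip_width: 0.0087
t 26.45 pos [558.9 -76.9  78.9] turn [1.579 1.58  1.579] tau6 [-0.014, 0.137, 0.1] Tz 0.072 ([ 0.16  0.07 -0.02]) F [0.8 1.7 5.6] w 8.8
```

```bash
python3 -m inch '[[0,0,0.002,0,0,0.005,1],[0,0,0.002,0,0,0.005,1],[0,0,0.002,0,0,0.005,1],[0,0,0.002,0,0,0.005,1],[0,0,0.002,0,0,0.005,1],[0,0,0.002,0,0,0.005,1],[0,0,0.002,0,0,0.005,1],[0,0,0.002,0,0,0.005,1]]'; python3 -c "
from h import *
feel(2)"
```

```text
clock: 27.25
eef_pos: [0.5587, -0.0768, 0.0785]
tool_rot: [0.993, -0.115, 0.0, -0.0]
ft_force: [0.5, 1.8, 6.3]
grip_width: 0.0087
t 27.35 pos [558.7 -76.8  78.5] turn [1.705 1.705 1.705] tau6 [-0.007, 0.139, 0.101] Tz 0.096 ([0.12 0.11 0.06]) F [0.7 1.6 6.2] w 8.3
```

```bash
python3 -m inch '[[0,0,-0.02,0,0,0.005,1],[0,0,0.001,0,0,0.005,1],[0,0,0.001,0,0,0.005,1],[0,0,0.001,0,0,0.005,1],[0,0,0.001,0,0,0.005,1],[0,0,0.002,0,0,0.005,1],[0,0,0.002,0,0,0.005,1],[0,0,0.002,0,0,0.005,1]]'; python3 -c "
from h import *
feel(2)"
```

```text
clock: 28.15
eef_pos: [0.5586, -0.0768, 0.0782]
tool_rot: [0.984, -0.177, 0.0, -0.0]
ft_force: [1.9, 2.4, 3.5]
grip_width: 0.0084
t 28.25 pos [558.5 -76.8  78.2] turn [1.831 1.831 1.83 ] tau6 [0.011, 0.152, 0.124] Tz 0.095 ([0.13 0.12 0.03]) F [2.1 2.8 3.2] w 8.5
```

```bash
python3 -m inch '[[0,0,0.002,0,0,0.005,1],[0,0,0.002,0,0,0.005,1],[0,0,0.002,0,0,0.005,1],[0,0,0.002,0,0,0.005,1],[0,0,0.002,0,0,0.005,1],[0,0,0.002,0,0,0.005,1],[0,0,0.002,0,0,0.005,1],[0,0,0.002,0,0,0.005,1]]'; python3 -c "
from h import *
feel(2)"
```

```text
clock: 29.05
eef_pos: [0.5584, -0.0768, 0.0778]
tool_rot: [0.971, -0.238, -0.0, -0.0]
ft_force: [2.0, 4.3, 4.5]
grip_width: 0.0085
t 29.15 pos [558.4 -76.8  77.8] turn [1.956 1.957 1.956] tau6 [0.018, 0.16, 0.14] Tz 0.099 ([0.12 0.12 0.05]) F [1.8 4.6 4.6] w 8.7
```

```bash
python3 -m inch '[[0,0,0.001,0,0,0.005,1],[0,0,0.001,0,0,0.005,1],[0,0,0.002,0,0,0.005,1],[0,0,0.002,0,0,0.005,1],[0,0,0.002,0,0,0.005,1],[0,0,0.002,0,0,0.005,1],[0,0,0.002,0,0,0.005,1],[0,0,0.002,0,0,0.005,1]]'; python3 -c "
from h import *
feel(2)"
```

```text
clock: 29.95
eef_pos: [0.5583, -0.0767, 0.0775]
tool_rot: [0.954, -0.299, -0.0, -0.0]
ft_force: [0.2, 5.4, 6.2]
grip_width: 0.0087
t 30.05 pos [558.3 -76.7  77.5] turn [2.082 2.082 2.082] tau6 [0.022, 0.175, 0.141] Tz 0.143 ([0.16 0.15 0.12]) F [1.1 5.4 5.9] w 8.7
```

```bash
python3 -m inch '[[0,0,0.001,0,0,0.005,1],[0,0,0.001,0,0,0.005,1],[0,0,0.002,0,0,0.005,1],[0,0,0.002,0,0,0.005,1],[0,0,0.002,0,0,0.005,1],[0,0,0.002,0,0,0.005,1],[0,0,0.002,0,0,0.005,1],[0,0,0.002,0,0,0.005,1]]'; python3 -c "
from h import *
feel(3)"
```

```text
clock: 30.85
eef_pos: [0.5582, -0.0766, 0.0771]
tool_rot: [0.934, -0.358, -0.0, -0.0]
ft_force: [1.2, 5.3, 5.5]
grip_width: 0.0086
t 31.00 pos [558.2 -76.6  77.1] turn [2.207 2.208 2.207 2.207] tau6 [0.023, 0.17, 0.14, 0.091] Tz 0.098 ([0.16 0.08 0.09 0.06]) F [1.3 5.  5.3] w 8.8
```

```bash
python3 -m inch '[[0,0,0.001,0,0,0.005,1],[0,0,0.001,0,0,0.005,1],[0,0,0.001,0,0,0.005,1],[0,0,0.002,0,0,0.005,1],[0,0,0.002,0,0,0.005,1],[0,0,0.002,0,0,0.005,1],[0,0,0.002,0,0,0.005,1],[0,0,0.002,0,0,0.005,1]]'; python3 -c "
from h import *
feel(3)"
```

```text
clock: 31.8
eef_pos: [0.5581, -0.0765, 0.0768]
tool_rot: [0.909, -0.416, -0.0, -0.0]
ft_force: [1.1, 5.2, 5.5]
grip_width: 0.0087
t 31.95 pos [558.2 -76.5  76.8] turn [2.333 2.334 2.333 2.333] tau6 [0.043, 0.182, 0.153, 0.105] Tz 0.137 ([0.18 0.13 0.13 0.1 ]) F [0.7 5.2 5.5] w 8.6
```

```bash
python3 -m inch '[[0,0,0,0,0,0,0.1],[0,0,0,0,0,0,0.1],[0,0,-0.8,0,0,0,0.1],[0,0,-0.8,0,0,0,0.1],[-0.843,0,0,0,0,0,0.1],[-0.843,0,0,0,0,0,0.1],[-0.843,0,0,0,0,0,0.1],[-0.843,0,0,0,0,0,0.1]]'; python3 -m inch '[[-0.843,0,0,0,0,0,0.1],[-0.843,0,0,0,0,0,0.1],[0,0,0,0,0,-0.0414,0.1],[0,0,0.2,0,0,-0.0414,0.1],[0,0,0.2,0,0,0,0.1],[0,0,0,0,0,0,0.1],[0,0,0,0,0,0,0.1],[0,0,0,0,0,0,0.1]]';python3 -c "
from h import *
plan((.4782,.0213),.0773,2.073)
"
```

```text
clock: 32.75
eef_pos: [0.5017, -0.0139, 0.1159]
tool_rot: [0.909, -0.416, -0.001, 0.001]
ft_force: [-0.1, 0.4, -0.6]
grip_width: 0.038
clock: 33.55
eef_pos: [0.4757, 0.0183, 0.1066]
tool_rot: [0.956, -0.295, -0.0, 0.0]
ft_force: [-0.6, -0.7, 0.5]
grip_width: 0.0389
t 33.55 pos [475.7  18.3 106.6] yaw -34.31 tilt 0.03 turn 2.074 F [-0.6 -0.7  0.5] T [0.014 0.052 0.026] tau6 0.010 w 38.9 j6 2.21
shift units now [ 0.015 -0.155  1.173] after turn [ 0.015 -0.155  1.173] turn units -0.0002 tilt fix rotvec units [ 0.0002  0.     -0.0002]
```

```bash
python3 -m inch '[[0.015,-0.155,0,0,0,0,0.1],[0,0,0.57,0,0,0,0.1],[0,0,0.57,0,0,0,0.2],[0,0,0,0,0,0,0.5],[0,0,0,0,0,0,0.6],[0,0,0,0,0,0,1],[0,0,0,0,0,0,1],[0,0,0,0,0,0,1]]'; python3 -c "
from h import *
feel(1)"; python3 -m inch '[[0,0,0.0,0,0,0.005,1],[0,0,0.002,0,0,0.005,1],[0,0,0.002,0,0,0.005,1],[0,0,0.002,0,0,0.005,1],[0,0,0.002,0,0,0.005,1],[0,0,0.002,0,0,0.005,1],[0,0,0.002,0,0,0.005,1],[0,0,0.002,0,0,0.005,1]]'; python3 -c "
from h import *
feel(2)"
```

```text
clock: 34.35
eef_pos: [0.4781, 0.0221, 0.0789]
tool_rot: [0.956, -0.294, -0.0, -0.001]
ft_force: [-3.7, 2.5, 5.0]
grip_width: 0.0088
t 34.40 pos [478.1  22.1  78.9] turn [2.072 2.072] tau6 [0.061, 0.062] Tz 0.069 ([0.08 0.06]) F [-3.7  2.3  5.1] w 8.5
clock: 35.2
eef_pos: [0.478, 0.0221, 0.0786]
tool_rot: [0.935, -0.354, -0.0, -0.001]
ft_force: [-4.7, 2.5, 6.4]
grip_width: 0.0085
t 35.30 pos [478.1  22.2  78.6] turn [2.198 2.198 2.197] tau6 [0.018, 0.168, 0.134] Tz 0.123 ([0.15 0.12 0.1 ]) F [-4.3  2.4  6.2] w 8.6
```

```bash
python3 -m inch '[[0,0,-0.02,0,0,0.005,1],[0,0,0.001,0,0,0.005,1],[0,0,0.001,0,0,0.005,1],[0,0,0.001,0,0,0.005,1],[0,0,0.002,0,0,0.005,1],[0,0,0.002,0,0,0.005,1],[0,0,0.002,0,0,0.005,1],[0,0,0.002,0,0,0.005,1]]'; python3 -c "
from h import *
feel(2)"
```

```text
clock: 36.1
eef_pos: [0.478, 0.0221, 0.0782]
tool_rot: [0.911, -0.412, -0.0, -0.0]
ft_force: [-2.7, 5.1, 4.2]
grip_width: 0.0086
t 36.20 pos [478.   22.2  78.2] turn [2.324 2.325 2.324] tau6 [0.037, 0.183, 0.154] Tz 0.101 ([0.15 0.1  0.05]) F [-3.5  5.   4.3] w 8.7
```

```bash
python3 -m inch '[[0,0,0.001,0,0,0.005,1],[0,0,0.001,0,0,0.005,1],[0,0,0.001,0,0,0.005,1],[0,0,0.001,0,0,0.005,1],[0,0,0.001,0,0,0.005,1],[0,0,0.001,0,0,0.005,1],[0,0,0.001,0,0,0.005,1],[0,0,0.001,0,0,0.005,1]]'; python3 -c "
from h import *
feel(3)"
```

```text
clock: 37.0
eef_pos: [0.478, 0.0222, 0.078]
tool_rot: [0.884, -0.468, -0.0, -0.0]
ft_force: [-3.6, 3.6, 4.8]
grip_width: 0.0082
t 37.15 pos [477.9  22.2  78. ] turn [2.449 2.45  2.449 2.449] tau6 [0.165, 0.351, 0.308, 0.259] Tz 0.267 ([0.31 0.29 0.22 0.24]) F [-3.6  3.8  4. ] w 8.5
```

b has gone sharply stiff: tau6 rose from 0.18 to 0.35, so onset is near 2.30. One small step will bring b to about 2.51.

```bash
python3 -m inch '[[0,0,0.001,0,0,0.005,1],[0,0,0.001,0,0,0.005,1],[0,0,0.001,0,0,0.005,1],[0,0,0.001,0,0,0.005,1],[0,0,0,0,0,0,1],[0,0,0,0,0,0,1],[0,0,0,0,0,0,0.1],[0,0,0,0,0,0,0.1]]'; python3 -c "
from h import *
feel(1)"
```

```text
clock: 37.95
eef_pos: [0.4791, 0.0209, 0.0778]
tool_rot: [0.868, -0.496, 0.001, 0.0]
ft_force: [0.2, 0.3, 0.8]
grip_width: 0.0363
t 38.00 pos [479.   21.   77.9] turn [2.513 2.513] tau6 [0.003, 0.003] Tz 0.016 ([0.   0.03]) F [0.2 0.  0.3] w 38.4
```

```bash
python3 -m inch '[[0,0,-0.7,0,0,0,0.1],[0,0,-0.7,0,0,0,0.1],[0.994,-0.15,0,0,0,0,0.1],[0.994,-0.15,0,0,0,0,0.1],[0.994,-0.15,0,0,0,0,0.1],[0.994,-0.15,0,0,0,0,0.1],[0.994,-0.15,0,0,0,-0.0287,0.1],[0,0,0,0,0,-0.0287,0.1]]'; python3 -c "
from h import *
bot.camera('top')
plan((.5584,-.0765),.0775,2.333)
"
```

```text
clock: 38.8
eef_pos: [0.5601, -0.0789, 0.1128]
tool_rot: [0.91, -0.415, 0.002, 0.0]
ft_force: [-0.5, 0.6, 0.2]
grip_width: 0.0387
t 38.85 pos [558.9 -77.8 112.6] yaw -48.91 tilt 0.10 turn 2.328 F [0.4 0.  0.1] T [ 0.038  0.02  -0.063] tau6 -0.258 w 38.4 j6 2.29
shift units now [-0.056 -0.019  1.402] after turn [-0.054 -0.019  1.403] turn units 0.0014 tilt fix rotvec units [-0.     -0.0006  0.0014]
```

```bash
python3 -m inch '[[-0.04,-0.02,0.3,0,0,0.001,0.1],[0,0,0.5,0,0,0,0.1],[0,0,0.58,0,0,0,0.2],[0,0,0,0,0,0,0.5],[0,0,0,0,0,0,0.6],[0,0,0,0,0,0,1],[0,0,0,0,0,0,1],[0,0,0,0,0,0,1]]'; python3 -c "
from h import *
feel(1)"
```

```text
clock: 39.65
eef_pos: [0.5583, -0.0761, 0.0785]
tool_rot: [0.909, -0.417, 0.002, 0.001]
ft_force: [3.5, -4.3, -6.1]
grip_width: 0.0087
t 39.70 pos [558.3 -76.1  78.5] turn [2.335 2.335] tau6 [0.204, 0.204] Tz 0.210 ([0.18 0.24]) F [ 3.2 -4.  -5.6] w 8.8
```

```bash
python3 -m inch '[[0,0,0.006,0,0,0.006,1],[0,0,0.006,0,0,0.006,1],[0,0,0.004,0,0,0.006,1],[0,0,0.004,0,0,0.006,1],[0,0,0.003,0,0,0.005,1],[0,0,0.003,0,0,0.005,1],[0,0,0.003,0,0,0.005,1],[0,0,0.003,0,0,0.005,1]]'; python3 -c "
from h import *
feel(2)"
```

```text
clock: 40.5
eef_pos: [0.5583, -0.0759, 0.0782]
tool_rot: [0.878, -0.479, 0.002, 0.001]
ft_force: [2.1, -4.2, -2.8]
grip_width: 0.0086
t 40.60 pos [558.3 -75.9  78.2] turn [2.474 2.474 2.474] tau6 [0.281, 0.361, 0.354] Tz 0.323 ([0.37 0.28 0.32]) F [ 1.9 -5.  -2.4] w 8.5
```

```bash
python3 -m inch '[[0,0,0.002,0,0,0.004,1],[0,0,0.002,0,0,0.004,1],[0,0,0.002,0,0,0.004,1],[0,0,0,0,0,0,1],[0,0,0,0,0,0,0.1],[0,0,0,0,0,0,0.1],[0,0,-0.7,0,0,0,0.1],[0,0,-0.7,0,0,0,0.1]]'; python3 -c "
from h import *
plan((.5689,.0131),.0797,1.202)"
```

```text
clock: 41.4
eef_pos: [0.5566, -0.074, 0.1125]
tool_rot: [0.869, -0.495, -0.001, -0.0]
ft_force: [0.0, -0.0, 0.3]
grip_width: 0.0383
t 41.40 pos [556.6 -74.  112.5] yaw -59.33 tilt 0.11 turn 2.510 F [ 0.  -0.   0.3] T [-0.026 -0.034  0.04 ] tau6 0.000 w 38.3 j6 2.47
shift units now [-2.744 -2.203  1.314] after turn [ 1.414 -3.224  1.311] turn units -0.4165 tilt fix rotvec units [-1.000e-04  7.000e-04 -4.165e-01]
```

```bash
python3 -m inch '[[-0.686,-0.551,0,0,0,0,0.1],[-0.686,-0.551,0,0,0,0,0.1],[-0.686,-0.551,0,0,0,0,0.1],[-0.686,-0.551,0,0,0,0,0.1],[0,0,0,0,0,-0.0463,0.1],[0,0,0,0,0,-0.0463,0.1],[0,0,0,0,0,-0.0463,0.1],[0,0,0,0,0,-0.0463,0.1]]';  python3 -m inch '[[0,0,0,0,0,-0.0463,0.1],[0,0,0,0,0,-0.0463,0.1],[0,0,0,0,0,-0.0463,0.1],[0,0,0,0,0,-0.0463,0.1],[0,0,0,0,0,-0.0463,0.1],[0,0,0,0,0,0,0.1],[0,0,0,0,0,0,0.1],[0,0,0,0,0,0,0.1]]';python3 -c "
from h import *
plan((.5687,.0129),.0797,1.202)"
```

```text
clock: 42.2
eef_pos: [0.5695, 0.0132, 0.1127]
tool_rot: [0.975, -0.222, -0.0, -0.0]
ft_force: [0.5, 0.8, -0.0]
grip_width: 0.0387
clock: 43.0
eef_pos: [0.5697, 0.0126, 0.1125]
tool_rot: [0.991, 0.135, 0.0, -0.0]
ft_force: [0.0, -0.3, -0.6]
grip_width: 0.0383
t 43.00 pos [569.7  12.6 112.5] yaw 15.56 tilt 0.01 turn 1.203 F [ 0.  -0.3 -0.6] T [-0.003 -0.01  -0.055] tau6 0.015 w 38.3 j6 1.32
shift units now [-0.034 -0.022  1.312] after turn [-0.034 -0.022  1.312] turn units -0.0004 tilt fix rotvec units [-0.0001 -0.     -0.0004]
```

```bash
python3 -m inch '[[-0.034,-0.022,0.3,0,0,0,0.1],[0,0,0.5,0,0,0,0.1],[0,0,0.49,0,0,0,0.2],[0,0,0,0,0,0,0.5],[0,0,0,0,0,0,0.6],[0,0,0,0,0,0,1],[0,0,0,0,0,0,1],[0,0,0,0,0,0,1]]'; python3 -c "
from h import *
feel(1)"
```

```text
clock: 43.8
eef_pos: [0.5683, 0.0126, 0.08]
tool_rot: [0.991, 0.136, -0.0, 0.0]
ft_force: [-2.2, -0.3, -1.4]
grip_width: 0.0085
t 43.85 pos [568.3  12.6  80. ] turn [1.202 1.201] tau6 [0.014, 0.014] Tz 0.029 ([0.03 0.03]) F [-1.8 -0.8 -1.6] w 8.4
```

```bash
python3 -m inch '[[0,0,0.008,0,0,0.042,1],[0,0,0.0145,0,0,0.042,1],[0,0,0.0145,0,0,0.042,1],[0,0,0.0145,0,0,0.042,1],[0,0,0.0145,0,0,0.042,1],[0,0,0.0145,0,0,0.042,1],[0,0,0.0145,0,0,0.042,1],[0,0,0.005,0,0,0.015,1]]'; python3 -c "
from h import *
feel(1)"; python3 -m inch '[[0,0,0.002,0,0,0.006,1],[0,0,0.002,0,0,0.006,1],[0,0,0.002,0,0,0.006,1],[0,0,0.002,0,0,0.006,1],[0,0,0.002,0,0,0.006,1],[0,0,0.002,0,0,0.005,1],[0,0,0.002,0,0,0.005,1],[0,0,0.002,0,0,0.005,1]]'; python3 -c "
from h import *
feel(2)"
```

```text
clock: 44.65
eef_pos: [0.567, 0.0128, 0.0772]
tool_rot: [0.939, -0.343, -0.002, 0.001]
ft_force: [-4.0, 0.2, 0.0]
grip_width: 0.0086
t 44.70 pos [567.1  12.8  77.2] turn [2.175 2.175] tau6 [-0.008, 0.18] Tz 0.004 ([ 0.05 -0.04]) F [-4.6  0.4 -0.5] w 8.7
clock: 45.5
eef_pos: [0.5669, 0.0129, 0.0768]
tool_rot: [0.913, -0.407, -0.002, 0.001]
ft_force: [-6.7, 1.2, 1.4]
grip_width: 0.0088
t 45.60 pos [566.9  12.9  76.8] turn [2.313 2.313 2.313] tau6 [-0.046, 0.11, 0.074] Tz 0.082 ([0.12 0.08 0.04]) F [-5.7  0.7  1.1] w 8.3
```

```bash
python3 -m inch '[[0,0,0.002,0,0,0.006,1],[0,0,0.002,0,0,0.006,1],[0,0,0.002,0,0,0.006,1],[0,0,0.002,0,0,0.006,1],[0,0,0.002,0,0,0.006,1],[0,0,0.002,0,0,0.006,1],[0,0,0.002,0,0,0.006,1],[0,0,0.002,0,0,0.006,1]]'; python3 -c "
from h import *
feel(2)"
```

```text
clock: 46.4
eef_pos: [0.5668, 0.0131, 0.0765]
tool_rot: [0.88, -0.474, -0.002, 0.001]
ft_force: [-6.4, 1.0, 1.7]
grip_width: 0.0085
t 46.50 pos [566.8  13.1  76.5] turn [2.463 2.464 2.463] tau6 [0.027, 0.211, 0.166] Tz 0.127 ([0.17 0.13 0.08]) F [-6.3  0.8  1.4] w 8.1
```

```bash
python3 -m inch '[[0,0,0.002,0,0,0.004,1],[0,0,0.002,0,0,0.004,1],[0,0,0.002,0,0,0.004,1],[0,0,0.002,0,0,0.0045,1],[0,0,0,0,0,0,0.1],[0,0,0,0,0,0,0.1],[0,0,-0.7,0,0,0,0.1],[0,0,-0.7,0,0,0,0.1]]'; python3 -c "
from h import *
plan((.4701,-.0680),.0797,1.205)"
```

```text
clock: 47.3
eef_pos: [0.5695, 0.0127, 0.1121]
tool_rot: [0.868, -0.497, 0.001, -0.0]
ft_force: [0.6, -0.7, 0.3]
grip_width: 0.0387
t 47.30 pos [569.5  12.7 112.1] yaw -59.64 tilt 0.07 turn 2.516 F [ 0.6 -0.7  0.3] T [-0.016  0.017 -0.036] tau6 -0.000 w 38.7 j6 2.63
shift units now [0.774 5.064 1.292] after turn [-4.694  2.05   1.297] turn units -0.4172 tilt fix rotvec units [-2.000e-04 -4.000e-04 -4.172e-01]
```

```bash
python3 -m inch '[[0.129,0.844,-0.2,0,0,0,0.1],[0.129,0.844,0,0,0,0,0.1],[0.129,0.844,0,0,0,0,0.1],[0.129,0.844,0,0,0,0,0.1],[0.129,0.844,0,0,0,0,0.1],[0.129,0.844,0.2,0,0,0,0.1],[0,0,0,0,0,-0.0464,0.1],[0,0,0,0,0,-0.0464,0.1]]';  python3 -m inch '[[0,0,0,0,0,-0.0464,0.1],[0,0,0,0,0,-0.0464,0.1],[0,0,0,0,0,-0.0464,0.1],[0,0,0,0,0,-0.0464,0.1],[0,0,0,0,0,-0.0464,0.1],[0,0,0,0,0,-0.0464,0.1],[0,0,0,0,0,-0.0464,0.1],[0,0,0,0,0,0,0.1]]';python3 -c "
from h import *
plan((.4700,-.0680),.0797,1.205)"
```

```text
clock: 48.1
eef_pos: [0.4701, -0.0687, 0.1125]
tool_rot: [0.931, -0.364, 0.002, -0.0]
ft_force: [0.1, 0.3, -0.1]
grip_width: 0.0381
clock: 48.9
eef_pos: [0.4706, -0.0682, 0.1124]
tool_rot: [0.991, 0.135, 0.001, 0.0]
ft_force: [-0.4, -0.0, 0.7]
grip_width: 0.0382
t 48.90 pos [470.6 -68.2 112.4] yaw 15.50 tilt 0.18 turn 1.204 F [-0.4 -0.   0.7] T [0.019 0.055 0.012] tau6 -0.654 w 38.2 j6 1.16
shift units now [-0.024 -0.016  1.307] after turn [-0.021 -0.014  1.307] turn units 0.0002 tilt fix rotvec units [ 0.0004 -0.0009  0.0002]
```

```bash
python3 -m inch '[[-0.02,-0.015,0.3,0,0,0,0.1],[0,0,0.5,0,0,0,0.1],[0,0,0.49,0,0,0,0.2],[0,0,0,0,0,0,0.5],[0,0,0,0,0,0,0.6],[0,0,0,0,0,0,1],[0,0,0,0,0,0,1],[0,0,0,0,0,0,1]]'; python3 -c "
from h import *
feel(1)";python3 -m inch '[[0,0,0.008,0,0,0.042,1],[0,0,0.0145,0,0,0.042,1],[0,0,0.0145,0,0,0.042,1],[0,0,0.0145,0,0,0.042,1],[0,0,0.0145,0,0,0.042,1],[0,0,0.0145,0,0,0.042,1],[0,0,0.0145,0,0,0.042,1],[0,0,0.005,0,0,0.015,1]]'; python3 -c "
from h import *
feel(1)"
```

```text
clock: 49.7
eef_pos: [0.4696, -0.0676, 0.0798]
tool_rot: [0.991, 0.135, 0.001, 0.0]
ft_force: [2.7, 1.4, -1.9]
grip_width: 0.0084
t 49.75 pos [469.6 -67.6  79.9] turn [1.204 1.204] tau6 [0.018, 0.016] Tz -0.005 ([-0.01 -0.  ]) F [ 2.5  0.9 -1.3] w 8.5
clock: 50.55
eef_pos: [0.469, -0.0674, 0.0771]
tool_rot: [0.939, -0.344, 0.0, -0.0]
ft_force: [1.8, 0.8, -1.2]
grip_width: 0.0083
t 50.60 pos [469.  -67.4  77.1] turn [2.178 2.178] tau6 [0.012, 0.2] Tz 0.053 ([0.1  0.01]) F [ 2.1  1.3 -1.6] w 8.8
```

```bash
python3 -m inch '[[0,0,0.002,0,0,0.006,1],[0,0,0.002,0,0,0.006,1],[0,0,0.002,0,0,0.006,1],[0,0,0.002,0,0,0.006,1],[0,0,0.002,0,0,0.006,1],[0,0,0.002,0,0,0.005,1],[0,0,0.002,0,0,0.005,1],[0,0,0.002,0,0,0.005,1]]'; python3 -c "
from h import *
feel(2)"
```

```text
clock: 51.4
eef_pos: [0.469, -0.0674, 0.0768]
tool_rot: [0.913, -0.409, 0.0, -0.0]
ft_force: [2.3, 3.5, 3.2]
grip_width: 0.0087
t 51.50 pos [468.9 -67.4  76.8] turn [2.317 2.318 2.317] tau6 [0.103, 0.242, 0.222] Tz 0.157 ([0.19 0.15 0.13]) F [2.2 4.3 3.5] w 8.5
```

```bash
python3 -m inch '[[0,0,0.001,0,0,0.006,1],[0,0,0.001,0,0,0.006,1],[0,0,0.002,0,0,0.006,1],[0,0,0.002,0,0,0.006,1],[0,0,0.002,0,0,0.006,1],[0,0,0.002,0,0,0.006,1],[0,0,0.002,0,0,0.006,1],[0,0,0.002,0,0,0.006,1]]'; python3 -c "
from h import *
feel(2)"
```

```text
clock: 52.3
eef_pos: [0.4689, -0.0673, 0.0765]
tool_rot: [0.879, -0.476, 0.0, -0.001]
ft_force: [1.9, 4.5, 5.1]
grip_width: 0.0084
t 52.40 pos [468.9 -67.3  76.5] turn [2.467 2.468 2.467] tau6 [0.188, 0.399, 0.363] Tz 0.327 ([0.34 0.35 0.29]) F [1.2 4.6 4.7] w 8.5
```

```bash
python3 -m inch '[[0,0,0.001,0,0,0.0045,1],[0,0,0.001,0,0,0.0045,1],[0,0,0.001,0,0,0.0045,1],[0,0,0.001,0,0,0.0045,1],[0,0,0,0,0,0,0.1],[0,0,0,0,0,0,0.1],[0,0,-0.7,0,0,0,0.1],[0,0,-0.7,0,0,0,0.1]]'; python3 -c "
from h import *
plan((.568,.0130),.0767,2.516)"
```

```text
clock: 53.2
eef_pos: [0.467, -0.0685, 0.1103]
tool_rot: [0.865, -0.501, -0.001, 0.002]
ft_force: [0.1, 0.4, 0.4]
grip_width: 0.0382
t 53.20 pos [467.  -68.5 110.3] yaw -60.15 tilt 0.25 turn 2.525 F [0.1 0.4 0.4] T [ 0.024 -0.045  0.02 ] tau6 0.000 w 38.2 j6 2.48
shift units now [-0.814 -5.132  1.321] after turn [-0.771 -5.133  1.342] turn units -0.0028 tilt fix rotvec units [ 0.0013  0.0003 -0.0028]
```

```bash
python3 -m inch '[[-0.135,-0.855,-0.2,0,0,0,0.1],[-0.135,-0.855,0,0,0,0,0.1],[-0.135,-0.855,0,0,0,0,0.1],[-0.135,-0.855,0,0,0,0,0.1],[-0.135,-0.855,0,0,0,0,0.1],[-0.135,-0.855,0.2,0,0,0,0.1],[0,0,0,0.001,0,-0.003,0.1],[0,0,0,0,0,0,0.1]]'; python3 -c "
from h import *
plan((.568,.0130),.0770,2.516)"
```

```text
clock: 54.0
eef_pos: [0.5686, 0.0132, 0.11]
tool_rot: [0.868, -0.497, -0.0, -0.0]
ft_force: [-0.6, 0.6, -0.4]
grip_width: 0.0382
t 54.00 pos [568.6  13.2 110. ] yaw -59.55 tilt 0.01 turn 2.514 F [-0.6  0.6 -0.4] T [ 0.001 -0.01  -0.01 ] tau6 -0.036 w 38.2 j6 2.63
shift units now [-0.006  0.024  1.319] after turn [-0.007  0.024  1.319] turn units 0.0006 tilt fix rotvec units [0.     0.0001 0.0006]
```

```bash
python3 -m inch '[[0,0.02,0.4,0,0,0,0.1],[0,0,0.5,0,0,0,0.1],[0,0,0.4,0,0,0,0.2],[0,0,0,0,0,0,0.5],[0,0,0,0,0,0,1],[0,0,0,0,0,0,1],[0,0,0,0,0,0.004,1],[0,0,0,0,0,0.004,1]]'; python3 -c "
from h import *
feel(2)"
```

```text
clock: 54.8
eef_pos: [0.5681, 0.0139, 0.0778]
tool_rot: [0.862, -0.508, -0.001, -0.001]
ft_force: [-3.0, 1.8, -5.3]
grip_width: 0.0082
t 54.90 pos [568.1  13.9  77.8] turn [2.539 2.54  2.539] tau6 [0.286, 0.424, 0.413] Tz 0.393 ([0.42 0.39 0.37]) F [-3.8  2.2 -5.3] w 8.8
```

```bash
python3 -m inch '[[0,0,0,0,0,0,0.1],[0,0,0,0,0,0,0.1],[0,0,-0.7,0,0,0,0.1],[0,0,-0.7,0,0,0,0.1],[-0.513,0.748,0,0,0,0,0.1],[-0.513,0.748,0,0,0,0,0.1],[-0.513,0.748,0,0,0,0,0.1],[-0.513,0.748,0,0,0,-0.0083,0.1]]'; python3 -c "
from h import *
bot.camera('top');bot.camera('top')
plan((.4782,.0220),.0775,2.513)"
```

```text
clock: 55.7
eef_pos: [0.4803, 0.0219, 0.1148]
tool_rot: [0.868, -0.496, 0.003, -0.002]
ft_force: [0.3, -0.2, 0.3]
grip_width: 0.0385
t 55.80 pos [477.8  21.9 114.5] yaw -59.52 tilt 0.25 turn 2.514 F [ 0.2  0.  -0.1] T [-0.014 -0.064  0.009] tau6 -0.076 w 38.4 j6 2.65
shift units now [ 0.003 -0.008  1.478] after turn [ 0.005 -0.015  1.478] turn units -0.0002 tilt fix rotvec units [-0.0013 -0.0004 -0.0002]
```

```bash
python3 -m inch '[[0,0,0.5,0,0,0,0.1],[0,0,0.5,0,0,0,0.1],[0,0,0.46,0,0,0,0.2],[0,0,0,0,0,0,0.5],[0,0,0,0,0,0,1],[0,0,0,0,0,0,1],[0,0,0,0,0,0.004,1],[0,0,0,0,0,0.004,1]]'; python3 -c "
from h import *
feel(2)"
```

```text
clock: 56.6
eef_pos: [0.4791, 0.0229, 0.0769]
tool_rot: [0.862, -0.507, 0.0, -0.002]
ft_force: [-1.3, 4.8, -1.7]
grip_width: 0.0086
t 56.70 pos [479.1  22.9  76.9] turn [2.538 2.539 2.538] tau6 [0.27, 0.41, 0.403] Tz 0.345 ([0.36 0.34 0.33]) F [-1.4  5.  -1.7] w 8.6
```

```bash
python3 -m inch '[[0,0,0,0,0,0,0.1],[0,0,0,0,0,0,0.1],[0,0,-0.75,0,0,0,0.1],[0,0,-0.75,0,0,0,0.1],[0.99,-0.18,0,0,0,0,0.1],[0.99,-0.18,0,0,0,0,0.1],[0.99,-0.18,0,0,0,0,0.1],[0.99,-0.18,0,0,0,0,0.1]]'; python3 -m inch '[[0.99,-0.18,0,0,0,-0.0083,0.1],[0,0,0,0,0,0,0.1],[0,0,0,0,0,0,0.1],[0,0,0,0,0,0,0.1],[0,0,0.2,0,0,0,0.1],[0,0,0.2,0,0,0,0.1],[0,0,0,0,0,0,0.1],[0,0,0,0,0,0,0.1]]'; python3 -c "
from h import *
plan((.5582,-.0762),.0775,2.512)"
```

```text
clock: 57.5
eef_pos: [0.544, -0.0574, 0.115]
tool_rot: [0.862, -0.508, 0.002, -0.001]
ft_force: [0.1, -0.1, 0.6]
grip_width: 0.0384
clock: 58.3
eef_pos: [0.5584, -0.0747, 0.104]
tool_rot: [0.869, -0.496, 0.0, -0.001]
ft_force: [0.0, -0.0, -0.6]
grip_width: 0.0385
t 58.30 pos [558.4 -74.7 104. ] yaw -59.42 tilt 0.15 turn 2.512 F [ 0.  -0.  -0.6] T [-0.041  0.011  0.056] tau6 0.001 w 38.5 j6 2.47
shift units now [0.047 0.04  1.06 ] after turn [0.046 0.037 1.06 ] turn units 0.0 tilt fix rotvec units [-0.0008  0.0001  0.    ]
```

```bash
python3 -m inch '[[0.045,0.04,0.5,0,0,0,0.1],[0,0,0.55,0,0,0,0.1],[0,0,0,0,0,0,0.5],[0,0,0,0,0,0,1],[0,0,0,0,0,0,1],[0,0,0,0,0,0,1],[0,0,0,0,0,0.004,1],[0,0,0,0,0,0.004,1]]'; python3 -c "
from h import *
feel(2)"
```

```text
clock: 59.1
eef_pos: [0.558, -0.0764, 0.0776]
tool_rot: [0.862, -0.507, 0.0, -0.001]
ft_force: [-1.9, 0.6, -6.7]
grip_width: 0.0082
t 59.20 pos [557.9 -76.4  77.6] turn [2.538 2.539 2.538] tau6 [0.401, 0.34, 0.355] Tz 0.353 ([0.47 0.32 0.27]) F [-1.7 -0.1 -7. ] w 8.8
```

Everything reads stiff and consistent. I'll let go, lift clear and take a last look.

```bash
python3 -m inch '[[0,0,0,0,0,0,0.1],[0,0,0,0,0,0,0.1],[0,0,0,0,0,0,0],[0,0,-0.7,0,0,0,0],[0,0,-0.8,0,0,0,0],[0,0,-0.8,0,0,0,0],[0,0,-0.8,0,0,0,0],[0,0,-0.8,0,0,0,0]]'; python3 -m inch '[[0,0.9,-0.5,0,0,0,0],[0,0.9,-0.5,0,0,0,0],[0,0.9,-0.5,0,0,0,0],[0,0.9,-0.5,0,0,0,0],[0,0.9,0,0,0,0,0],[0,0.9,0,0,0,0,0],[0,0.9,0,0,0,0,0],[0,0,0,0,0,0,0]]'
python3 - <<'E'
from h import *
st()
for n in("scene","top"):
    im,D=bot.camera(n); a,b,c,d=(130,320,180,440) if n=="scene" else (190,330,240,420)
    cv2.imwrite(f"pics/{n}9.png",cv2.resize(im[a:b,c:d],None,fx=3,fy=3,interpolation=2)); cv2.imwrite(f"pics/{n}9full.png",im)
    P=pts(n,D).reshape(-1,3)
    L=(P-[.5195,-.0274,0])@Ro.from_euler('z',H,degrees=True).as_matrix()
    m=(abs(L[:,0])<.066)&(abs(L[:,1])<.066)&(L[:,2]>.062)&(L[:,2]<.073)&(np.hypot(L[:,0],L[:,1])>.02)
    q=L[m]; A=np.c_[q[:,:2],np.ones(len(q))]; co=np.linalg.lstsq(A,q[:,2],rcond=None)[0]; print(n,len(q),"tilt deg",np.degrees(co[:2]).round(2),"top z",co[2])
    for nm,sx,sy in(("a",1,1),("b",-1,1),("c",-1,-1),("d",1,-1)):
        w=L[(np.hypot(L[:,0]-sx*.045,L[:,1]-sy*.045)<.022)&(L[:,2]>.09)&(L[:,2]<.105)]
        if len(w)>20:
            r=cv2.minAreaRect((w[:,:2]*1000).astype(np.float32)); v=np.linalg.svd(w[:,:2]-w[:,:2].mean(0))[2][0]
            print(nm,len(w),np.round(r[1],1),"turn",round((-np.arctan2(v[1],v[0]))%np.pi,3),"z",np.median(w[:,2]).round(4))
E
```

```text
clock: 60.0
eef_pos: [0.5589, -0.0769, 0.1773]
tool_rot: [0.862, -0.507, 0.002, -0.002]
ft_force: [0.3, 0.1, -0.3]
grip_width: 0.0426
clock: 60.8
eef_pos: [0.4191, -0.1544, 0.2261]
tool_rot: [0.861, -0.508, 0.002, -0.001]
ft_force: [-0.8, 0.7, -0.2]
grip_width: 0.0426
t 60.80 pos [ 419.1 -154.4  226.1] yaw -61.05 tilt 0.23 turn 2.540 F [-0.8  0.7 -0.2] T [ 0.053 -0.     0.037] tau6 -0.148 w 42.6 j6 2.28
scene 2451 tilt deg [-0.14 -0.03] top z 0.06813630292231188
a 86 [33.2 10.7] turn 2.517 z 0.096
b 78 [34. 11.] turn 2.494 z 0.0961
c 79 [32.5 10.4] turn 2.494 z 0.0966
d 87 [35.1 10.5] turn 2.525 z 0.0964
top 3155 tilt deg [0.08 0.  ] top z 0.06808647154151704
a 79 [33.9  9.8] turn 2.5 z 0.0967
b 78 [33.3  9.8] turn 2.51 z 0.0965
c 82 [33.5 10. ] turn 2.512 z 0.0966
d 80 [33.5 10. ] turn 2.534 z 0.0968
```

View pics/scene9full.png

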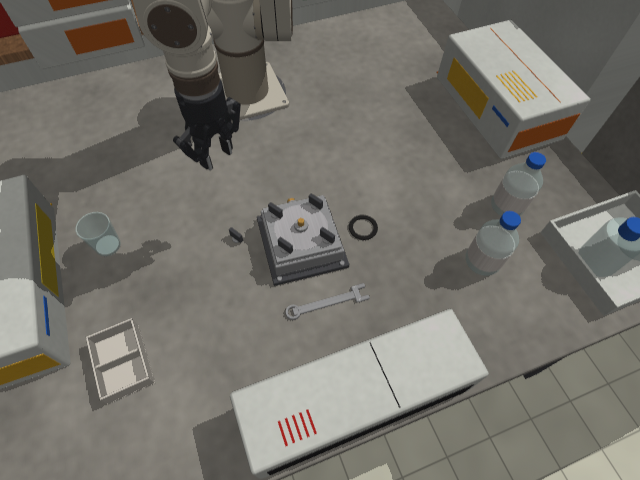

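The picture shows the four wings parallel (pixels around (276,211), (316,202), (328,235) and (285,244)), the cover flat, the bench things in place and the hand well clear. I'll hand it in.

```bash
python3 -c "
from h import *
st(); print(bot.job_done())"
```

```text
t 60.90 pos [ 421.2 -153.8  226. ] yaw -60.96 tilt 0.32 turn 2.539 F [-0.6  0.1  0.5] T [0.007 0.007 0.065] tau6 -0.008 w 42.9 j6 2.28
the job is handed in; nothing more can be done
None
```

The cover is closed: all four wing screws are finger-tight as far as torque and angle show. I handed the job in at 60.9 s with the hand clear. The clamping force itself could not be measured.

**Round 1:** I tightened b, d, a, c in that order, by about a sixth of a turn each, and all four ended at about 1.20 rad.

**Round 2:** The order was b, d, b, d, a, c, because I left b early at 2.07 when I felt nothing there. On the second visit it went sharply stiff, with onset near 2.3. I brought all four to about 2.51–2.53.

**Re-check:** I gripped a, b and d once more and turned each another 0.025 rad or so. Both those turns and c's last stretch resisted at about 0.33–0.39 N m, against about 0.1 N m before going stiff.

**Last checks:**
- **Screw angles:** by the hand, a, b and d stand at about 2.54 and c at 2.525, roughly 0.2 rad past going stiff. The cameras read 2.49–2.53, slightly lower.
- **Cover:** tilt is within 0.15°. Its top measured 68.1 mm, about 1 mm high by the same camera bias seen at the start, so the underside is near 57.3 mm.
- **Other things and forces:** nothing else looked moved in the last picture, and wrist force readings stayed under about 10 N.

**Not as neat as asked:** the second round needed the return to b and d and those small top-ups. The first contact with the stop was too soft for me to feel. The hand pressed down on the screws with up to about 7 N at times.

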